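# Set out the inking place

### The job

Get the bench ready for inking a print, with left, right and behind as seen from the robot: first lift the wooden printing block straight up and level off the two pins of the register board and lay it flat on the middle of the marble slab, lengthwise. Then stand the squat jar behind the middle of the slab, leaving a gap of about 30 mm; then lay the round coaster in line with the slab, off its left-hand end with about 100 mm clear between them; then stand the pot in the middle of the coaster; and last stand the tall jar midway between coaster and slab. Keep everything upright, work in that order, and leave the roll of tape and the eraser where they lie.

Things in the scene. Friction and masses are not known exactly. Their poses are not given: they have to be found in the camera images.
- block: Light-wood printing block with a dark leaf pattern, a plate 130 x 56 x 10 mm with two 9 mm through holes on its long middle line, 50 mm either side of its centre; loose, about 0.15 kg. Origin: centre of its underside; x along its length, y across its width, z up. At first it lies on the board, its holes over the pins.
- board: Dark-wood register board, fixed, 170 (x) x 90 x 12 mm, origin at the centre of its underside. A plywood bed 130 x 34 mm on it holds the block with its underside 20 mm above the table, overhanging the bed by 11 mm on both long sides. Two steel pins 8 mm thick, 50 mm either side of the centre along x, stand 15 mm above the bed (5 mm above the block).
- slab: White-grey marble inking slab, fixed flat on the table, 80 (x) x 150 (y) x 10 mm; origin at the centre of its underside. Its x points away from the robot (behind), its y to the left, within 9 degrees; behind and left are meant along these axes, square to its sides. The block goes on it with its length along the slab's y.
- coaster: Round dark-wood coaster with a cork face, 60 mm across, 14 mm thick, about 0.08 kg; loose, lying on the table. Origin: centre of its underside, z up.
- pot: Straight-sided round white ceramic pot, open at the top, no handle, 50 mm across, 70 mm tall, wall 3 mm, about 0.15 kg; loose, standing on the table. Origin: centre of its underside, z up.
- squat_jar: Squat lidded jar, 56 mm across and 55 mm tall, black cap, about 0.18 kg; loose, standing on the table. Origin: centre of its underside, z up.
- tall_jar: Slim tall lidded jar, 40 mm across and 95 mm tall, black cap, about 0.14 kg; loose, standing on the table. Origin: centre of its underside, z up.
- tape: Bystander: roll of brown tape, a ring 64 mm across and 24 mm high lying flat, loose. Origin: centre of its underside.
- eraser: Bystander: white eraser 45 x 22 x 13 mm lying flat, loose. Origin: centre of its underside.
Mind the look-alikes: they are no part of the job. Leave any purple look-alike of the coaster alone.

How it is judged:
By the outcome, as a careful person would: the job done as asked, in the order asked, and still so for the second after the job is handed in, with the robot touching nothing.
It also fails if it takes over 128 s, if anything falls off the work surface, if the arm or the gripper's body presses on something with over 40 N, if the wrist force passes 120 N, or if a joint passes its speed limit or range.

### The arm

A 6-joint arm with a two-finger parallel gripper is mounted at the origin on the work surface. World frame = base frame: x ahead of the robot, y to its left, z up, the work surface at z = 0. Lengths are in m, angles in rad, forces in N, time in s.
With the tool pointing down it reaches from about 0.35 to 0.975 m from the base axis. Payload 4.9 kg.
Tool frame: the origin (TCP) lies on the mounting face of the last link; the fingertips stand 173 mm ahead of it and the grasp point (between the pads) lies 155 mm ahead of it; z points along the fingers, y is the direction in which the jaws open and shut (so a half turn about z gives the same grasp; the last joint's range is limited). The gripper opens to 85 mm and grips with 20 to 120 N. Pads are 22 mm wide; open, the fingers measure 114 mm over their backs; the gripper's body (76 mm by 85 mm) begins 54 mm behind the grasp point. The pads swing forward as they close: fully open they stand 13 mm farther back than shut.
Start: joints at [0.986, 0.053, 1.613, -0, 1.476, -0.119], TCP at [0.281, 0.558, 0.405] pointing down, gripper open.
Joint ranges: [-3.01, 3.01], [-1.01, 2.22], [0.06, 2.58], [-1.02, 4.17], [0.09, 2.62], [-3.14, 3.14]. Speed limits (rad/s): [2.57, 2.57, 3.14, 3.14, 3.14, 3.14].

### API

Orientations are given as a unit quaternion [w, x, y, z].
In Python, from plant import manip gives the robot as it stands.
- The arm moves only by the tool play_rows, never from a script. Its argument "increments" is a list of rows, each an object with "offset": the shift along the tool's x, y, z in mm, a list of three; "twist": the turn about the tool's z in rad; "grip": the opening, from 0 (shut) to 1 (fully open). In form: [{"offset": [dx, dy, dz], "twist": twist, "grip": grip}, ...]. A call has 1 to 5 rows; each row is the pose to reach, as a shift and turn from the pose commanded when the call began, along the tool's axes at that moment; what a row does not reach only later rows make up. A row lasts 1/12 s, in which the tool goes at most 41.7 mm and 7.16 degrees, less where a joint would pass 70% of its speed; a pose out of reach is approached as far as the arm can. A call with a gripper value outside its range is refused whole. The fingers move at their own pace and stop on an object; the grip force is fixed at half the most. Time passes only in rows, so rows that repeat a pose let the fingers close. It gives the time, the measured TCP pose, the force and the opening at its end, in the units of the state.
- manip.state(): the state, without advancing time (a new reading comes with each control period).
- manip.grab_frame(name): name is "side" or "top" or "wrist"; returns the picture (420x560x3 uint8, blue, green, red); there is no depth.
- manip.get_calibration(name): a dict with "fx", "fy", "cx", "cy" (pixels), "k1" (the pictures are not rectified: a ray, as slopes to the right and down, at radius r is drawn at 1 + k1 r^2 times it, then the intrinsics apply), "T" (4x4, takes a point from camera to world coordinates). Camera axes: x right, y down, z forward; pixel columns grow to the right and rows downward; lengths in m; the calibration is good to about 2 mm. A picture is of the moment at which its call begins: read the wrist's pose just before it. get_calibration takes no time and is no camera call; for the wrist camera it gives the pose at the moment of the call.
- manip.job_done(): hands the job in, once; it reports no verdict.
Trained networks look in the newest picture that a camera, given by its name, has taken for a name from the list of things; names that differ only in an ending like _2 or _b are one class to them, and where a whole thing is asked for, a point or a joint stands for the part that bears it (a point fixed in the world has none). Each returns a list of dicts, best first, with "p" (0 to 1); they miss things now and then, are a little off and sometimes report something else, mostly with a low value. They report only what shows in the picture. A call takes as long as a camera call. They do not tell look-alikes from the thing itself.
- manip.boxes_of(query, camera): "xyz" ([x, y, z] in m, in the coordinates of the camera as it stood for that picture, good to about 4 mm: the middle of the surface that is visible of it).
- manip.tip_of(query, camera): "xyz" ([x, y, z] in m, in the coordinates of the camera as it stood for that picture, good to about 4 mm: a listed point, or the origin of a listed thing).
The state is a dict: "time": time; "joint_pos": joint angles; "joint_vel": joint speeds; "joint_efforts": joint torques, N m; "tool_pos": TCP position; "tool_rot": TCP orientation; "contact_force": force on the tool from outside, world axes, zero at the start; "ft_torque": the same for the moment, N m; "gripper_width": opening from 0.0 (shut) to 1.0 (fully open).
Only numpy, scipy, OpenCV 4.12 (cv2) and the standard library are available. Lean on these libraries where they do the work, as an engineer would, in place of code of your own. Each camera call takes 0.05 s, during which the arm holds its last target. There are 200 camera calls.

## Working session

There is one attempt and no reset: what is moved stays moved. The work goes in short steps, Python scripts to look and compute and a tool call to move; the robot and the scene stay as the last step left them, time stands still between calls to the robot, and variables do not carry over. Pictures are saved under pics/ and viewed, about 12 in all and at most 16, crops included, and the job is handed in when it is done.

Besides the shell and the picture viewer there is one more tool, called as name(argument=value, ...) on one line, values as JSON. play_rows: Moves the arm, as the interface text tells. Its arguments: {"type":"object","properties":{"increments":{"type":"array"}},"required":["increments"]}

```bash
mkdir -p pics; ls
cat > h.py <<'E'
import numpy as np, cv2
from plant import manip
def px(cam,P,cal=None):
    c=cal or manip.get_calibration(cam); T=np.array(c["T"]); p=np.linalg.inv(T)@np.r_[P,1]
    s=p[:2]/p[2]; s=s*(1+c["k1"]*(s@s)); return np.array([c["fx"]*s[0]+c["cx"],c["fy"]*s[1]+c["cy"]])
def ray(cam,uv,z,cal=None):
    c=cal or manip.get_calibration(cam); T=np.array(c["T"])
    d=np.array([(uv[0]-c["cx"])/c["fx"],(uv[1]-c["cy"])/c["fy"]]); s=d.copy()
    for _ in range(20): s=d/(1+c["k1"]*(s@s))
    v=T[:3,:3]@np.r_[s,1]; o=T[:3,3]; return o+v*(z-o[2])/v[2]
def find(q,cam,f="tip_of",cal=None):
    T=np.array((cal or manip.get_calibration(cam))["T"])
    return [(round(r["p"],2),np.round((T@np.r_[r["xyz"],1])[:3],4).tolist()) for r in getattr(manip,f)(q,cam)]
E
python3 - <<'E'
from h import *
for c in ["top","side","wrist"]:
    im=manip.grab_frame(c); cv2.imwrite(f"pics/{c}0.png",im)
    k=manip.get_calibration(c); print(c,k["fx"],k["cx"],k["cy"],k["k1"],np.round(k["T"],3).tolist())
for q in "block board slab coaster pot squat_jar tall_jar tape eraser".split():
    for c in ["top","side"]: print(q,c,find(q,c))
s=manip.state(); print(s["time"],s["tool_pos"],s["tool_rot"],s["gripper_width"])
E
```

```text
pics
top 521.2750911414283 273.27696481675383 204.50158401815997 -0.029880869630242644 [[0.022, -0.995, 0.101, 0.413], [-1.0, -0.022, -0.002, -0.022], [0.004, -0.101, -0.995, 1.205], [0.0, 0.0, 0.0, 1.0]]
side 423.7144530393543 276.662411050255 208.62480592168112 -0.02840842496088984 [[0.871, -0.357, 0.338, 0.253], [-0.492, -0.61, 0.621, -0.488], [-0.016, -0.707, -0.707, 0.626], [0.0, 0.0, 0.0, 1.0]]
wrist 361.88542059076394 280.2573548563196 208.03215325835697 -0.022543158948819413 [[0.449, 0.864, 0.229, 0.221], [0.893, -0.434, -0.116, 0.588], [-0.001, 0.257, -0.966, 0.373], [0.0, 0.0, 0.0, 1.0]]
block top [(0.71, [0.5914, -0.2867, 0.018])]
block side [(0.59, [0.5909, -0.2848, 0.0169])]
board top [(0.82, [0.592, -0.2862, -0.0023]), (0.52, [0.4146, 0.289, -0.002])]
board side [(0.72, [0.585, -0.2814, -0.0018])]
slab top [(0.8, [0.5527, 0.065, 0.0013])]
slab side [(0.91, [0.5509, 0.0668, -0.0055])]
coaster top [(0.84, [0.3981, -0.3233, 0.0007]), (0.63, [0.2956, -0.2687, 0.003])]
coaster side [(0.59, [0.395, -0.3254, -0.0012]), (0.56, [0.2979, -0.2696, -0.0042])]
pot top [(0.76, [0.442, -0.0669, -0.0016])]
pot side [(0.78, [0.4375, -0.0671, 0.0007])]
squat_jar top [(0.82, [0.4348, 0.0575, -0.0003])]
squat_jar side [(0.56, [0.4274, 0.0557, 0.0025])]
tall_jar top [(0.68, [0.414, 0.2936, -0.0024])]
tall_jar side [(0.8, [0.4086, 0.288, -0.0021])]
tape top [(0.62, [0.7256, -0.0923, -0.0029])]
tape side [(0.56, [0.7236, -0.0942, 0.0014])]
eraser top [(0.61, [0.4369, 0.0598, 0.0003]), (0.46, [0.4169, -0.1858, -0.002]), (0.3, [0.4136, 0.2911, -0.004])]
eraser side [(0.81, [0.411, -0.1816, 0.001])]
1.05 [0.28068652 0.55841701 0.40473116] [1.26997284e-05 2.30797401e-01 9.73001829e-01 2.66605753e-05] 0.9991842059244961
```

View pics/top0.png

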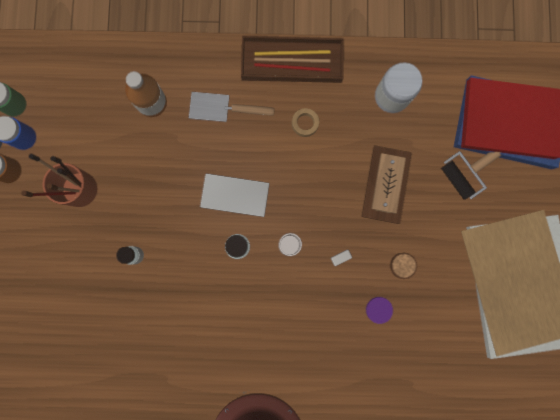

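View pics/side0.png

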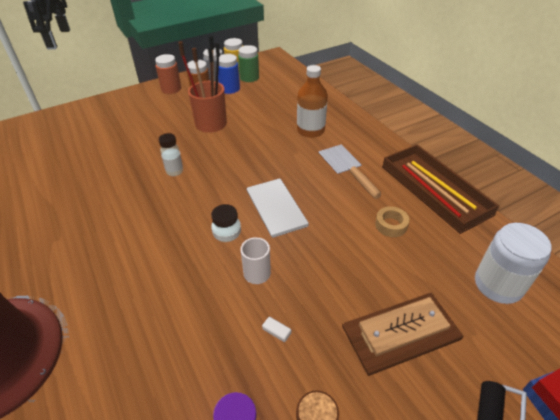

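The top view shows the slab (235,195), block on board (388,184), squat jar (237,247), pot (290,245), tall jar (128,256), eraser (341,258) and tape (306,122). There are two coaster candidates: the cork-faced one (404,265) fits the description, and the purple disc (380,310) is the look-alike. An enlarged crop should confirm this.

Run:
```python
from h import *
im=cv2.imread("pics/top0.png")
c=im[140:330,345:430]; cv2.imwrite("pics/crop1.png",cv2.resize(c,None,fx=3.1,fy=3.1,interpolation=cv2.INTER_CUBIC))
hsv=cv2.cvtColor(im,cv2.COLOR_BGR2HSV)
def seg(m,box):
    x0,y0,x1,y1=box; z=np.zeros_like(m); z[y0:y1,x0:x1]=m[y0:y1,x0:x1]
    cs,_=cv2.findContours(z,0,cv2.CHAIN_APPROX_NONE); return max(cs,key=cv2.contourArea)
def rect(ct,z,cam="top"):
    p=np.array([ray(cam,q,z)[:2] for q in ct[:,0,:].astype(float)])
    r=cv2.minAreaRect((p*1000).astype(np.float32)); b=cv2.boxPoints(r)
    e=[b[1]-b[0],b[2]-b[1]]; L=max(e,key=np.linalg.norm); L=L if L[1]>0 else -L
    return np.round(r[0],1),np.round(r[1],1),round(np.degrees(np.arctan2(-L[0],L[1])),2)
w=((hsv[...,1]<60)&(hsv[...,2]>120)).astype(np.uint8)
print("slab yaw,deg",rect(seg(w,(190,165,280,225)),.01))
print(hsv[184,380],hsv[184,368],hsv[184,350],hsv[150,394],hsv[265,404])
si=cv2.imread("pics/side0.png");hs=cv2.cvtColor(si,cv2.COLOR_BGR2HSV)
w2=((hs[...,1]<60)&(hs[...,2]>120)).astype(np.uint8)
print("side slab",rect(seg(w2,(240,170,320,245)),.01,"side"))
bm=((hsv[...,2]>135)).astype(np.uint8); bm=cv2.morphologyEx(bm,cv2.MORPH_CLOSE,np.ones((7,7)))
print("block",rect(seg(bm,(366,145,410,222)),.03))
cm=((hsv[...,2]>120)).astype(np.uint8)
for n,box,m,z in [("coaster",(385,245,425,285),bm,.014)]:
    ct=seg(m,box); p=np.array([ray("top",q,z)[:2]*1000 for q in ct[:,0,:].astype(float)],np.float32); print(n,cv2.minEnclosingCircle(p),p.mean(0))
```

```text
slab yaw,deg (array([555.5,  67.1]), array([150. ,  79.4]), np.float32(-7.32))
[ 15 102 142] [ 11 129  81] [ 13 132 104] [ 12 126  77] [ 15 111 142]
side slab (array([550.6,  61.8]), array([155.1,  81.5]), np.float32(-7.21))
block (array([ 588.9, -285.5]), array([ 53.4, 127.8]), np.float32(80.7))
coaster ((401.643310546875, -324.0193786621094), 24.971315383911133) [ 401.44626 -323.83997]
```

View pics/crop1.png

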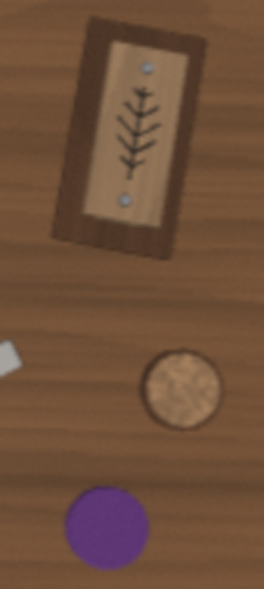

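The crop confirms it: the cork face with a dark-wood rim is at (404,265), while the purple disc has neither. The block's pins show at about (392,162) and (385,204). I'll move over the block first.

play_rows(increments=[{"offset": [-40,-38,4],"twist": 0,"grip": 1},{"offset": [-90,-84,10],"twist": 0,"grip": 1},{"offset": [-131,-123,15],"twist": 0,"grip": 1},{"offset": [-131,-123,15],"twist": 0,"grip": 1},{"offset": [-131,-123,15],"twist": 0,"grip": 1}])

```text
time: 1.47
tool_pos: [0.3434, 0.3862, 0.3889]
tool_rot: [0.0, 0.232, 0.973, -0.001]
contact_force: [0.1, 0.2, -0.0]
gripper_width: 1.0
```

play_rows(increments=[{"offset": [-131,-123,15],"twist": 0,"grip": 1},{"offset": [-131,-123,15],"twist": 0,"grip": 1},{"offset": [-131,-123,15],"twist": 0,"grip": 1},{"offset": [-131,-123,15],"twist": 0,"grip": 1},{"offset": [-131,-123,15],"twist": 0,"grip": 1}])

```text
time: 1.88
tool_pos: [0.4052, 0.2176, 0.3744]
tool_rot: [0.0, 0.233, 0.973, -0.001]
contact_force: [-0.6, 0.5, -0.5]
gripper_width: 1.0
```

play_rows(increments=[{"offset": [-131,-123,15],"twist": 0,"grip": 1},{"offset": [-131,-123,15],"twist": 0,"grip": 1},{"offset": [-131,-123,15],"twist": 0,"grip": 1},{"offset": [-131,-123,15],"twist": 0,"grip": 1},{"offset": [-131,-123,15],"twist": 0,"grip": 1}])

```text
time: 2.3
tool_pos: [0.4671, 0.0485, 0.3597]
tool_rot: [0.001, 0.233, 0.973, -0.001]
contact_force: [0.2, 0.8, -0.3]
gripper_width: 1.0
```

play_rows(increments=[{"offset": [-131,-123,15],"twist": -0.15,"grip": 1},{"offset": [-131,-123,15],"twist": -0.3,"grip": 1},{"offset": [-131,-123,15],"twist": -0.3,"grip": 1},{"offset": [-131,-123,15],"twist": -0.3,"grip": 1},{"offset": [-131,-123,15],"twist": -0.3,"grip": 1}])

```text
time: 2.72
tool_pos: [0.5288, -0.12, 0.3446]
tool_rot: [0.0, 0.084, 0.996, -0.001]
contact_force: [0.0, 0.6, 0.7]
gripper_width: 1.003
```

```bash
cat >> h.py <<'E'
def yawnow():
    w,x,y,z=manip.state()["tool_rot"]; return np.degrees(np.arctan2(w*w-x*x+y*y-z*z, 2*(x*y-w*z)))
def plan(wps,start=None):
    """wps: (x,y,tcp_z,yaw of tool y in deg), mm; prints offset(mm), twist for each, chained"""
    s=manip.state(); p=np.r_[s["tool_pos"]]*1000; a=yawnow()
    print("t",s["time"],"at",np.round(p,1),"yaw",round(a,2),"grip",round(s["gripper_width"],3),"F",np.round(s["contact_force"],1))
    for x,y,z,b in wps:
        d=np.array([x,y,z])-p; r=np.radians(a); ty=np.array([np.cos(r),np.sin(r)]); tx=np.array([-ty[1],ty[0]])
        print("->",(x,y,z,b),"offset",[round(d[:2]@tx,1),round(d[:2]@ty,1),round(-d[2],1)],"twist",round(-np.radians((b-a+180)%360-180),3),"dist",round(np.linalg.norm(d)))
        p=np.array([x,y,z],float); a=b
E
python3 -c "
from h import *
plan([(589,-285,330,80.7)])"
```

```text
t 2.7167 at [ 528.8 -120.   344.6] yaw 80.36 grip 1.003 F [0.  0.6 0.7]
-> (589, -285, 330, 80.7) offset [np.float64(-87.0), np.float64(-152.6), np.float64(14.6)] twist -0.006 dist 176
```

play_rows(increments=[{"offset": [-87,-153,15],"twist": 0,"grip": 0.9},{"offset": [-87,-153,15],"twist": 0,"grip": 0.9},{"offset": [-87,-153,15],"twist": 0,"grip": 0.9},{"offset": [-87,-153,15],"twist": 0,"grip": 0.9},{"offset": [-87,-153,15],"twist": 0,"grip": 0.9}])

```text
time: 3.13
tool_pos: [0.5893, -0.2866, 0.3289]
tool_rot: [0.0, 0.085, 0.996, -0.001]
contact_force: [-0.4, 1.2, 0.2]
gripper_width: 0.898
```

play_rows(increments=[{"offset": [0,0,0],"twist": 0,"grip": 0.9},{"offset": [0,0,0],"twist": 0,"grip": 0.9}])

```text
time: 3.3
tool_pos: [0.5885, -0.2818, 0.3293]
tool_rot: [-0.0, 0.083, 0.997, 0.001]
contact_force: [-1.3, -0.2, -0.4]
gripper_width: 0.899
```

Run:
```python
from h import *
cal=manip.get_calibration("wrist")
im=manip.grab_frame("wrist"); cv2.imwrite("pics/w1.png",im)
print(find("block","wrist",cal=cal),find("board","wrist",cal=cal))
import json; json.dump({k:(np.array(v).tolist()) for k,v in cal.items()},open("w1.json","w"))
plan([])
print("proj pins",px("wrist",[.589,-.2855,.03]))
```

```text
[(0.75, [0.5841, -0.2886, 0.0204])] []
t 3.45 at [ 588.4 -280.2  329.9] yaw 80.59 grip 0.906 F [ 0.7 -0.8  0.7]
proj pins [273.27312889 203.10999252]
```

View pics/w1.png

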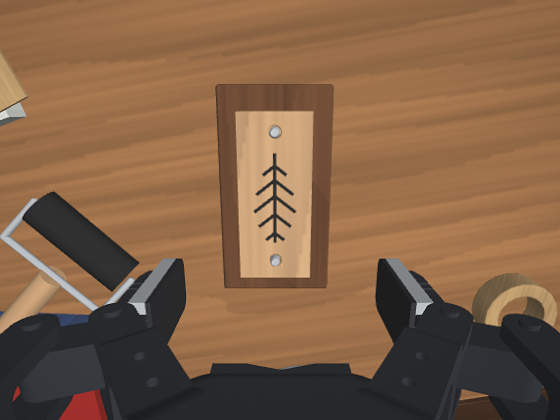

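Wrist view: the block lies clear on the board, with pin tops at (275,132) and (276,260). The fingers straddle the middle symmetrically (about 184 and 377).

Run:
```python
from h import *
import json; cal={k:np.array(v) for k,v in json.load(open("w1.json")).items()}
im=cv2.imread("pics/w1.png"); g=cv2.cvtColor(im,cv2.COLOR_BGR2HSV)
m=((g[...,1]<60)&(g[...,2]>100)).astype(np.uint8)
pp=[]
for u,v in [(275,132),(276,260)]:
    y,x=np.nonzero(m[v-10:v+11,u-10:u+11]); c=(x.mean()+u-10,y.mean()+v-10); P=ray("wrist",c,.035,cal); pp.append(P); print(np.round(c,1),np.round(P*1000,1))
d=pp[0]-pp[1]; print("len",np.linalg.norm(d),"yaw",np.degrees(np.arctan2(d[1],d[0])),"mid",(pp[0]+pp[1])/2)
for c in ([392.4,161.9],[385.3,204.5]): print("top",np.round(ray("top",c,.035)*1000,1))
plan([])
```

```text
[274.3 131.8] [ 535.8 -276.8   35. ]
[274.7 259.8] [ 633.  -293.2   35. ]
len 0.09852202875878746 yaw 170.42363762529615 mid [ 0.58437989 -0.28498174  0.035     ]
top [ 636.  -293.5   35. ]
top [ 537.9 -277.2   35. ]
t 3.45 at [ 588.4 -280.2  329.9] yaw 80.59 grip 0.906 F [ 0.7 -0.8  0.7]
```

```bash
python3 -c "
from h import *
plan([(585.7,-285.2,230,80.45),(585.7,-285.2,188,80.45)])"
```

```text
t 3.45 at [ 588.4 -280.2  329.9] yaw 80.59 grip 0.906 F [ 0.7 -0.8  0.7]
-> (585.7, -285.2, 230, 80.45) offset [np.float64(1.8), np.float64(-5.3), np.float64(99.9)] twist 0.002 dist 100
-> (585.7, -285.2, 188, 80.45) offset [np.float64(0.0), np.float64(0.0), np.float64(42.0)] twist -0.0 dist 42
```

play_rows(increments=[{"offset": [2,-5,35],"twist": 0,"grip": 0.85},{"offset": [2,-5,65],"twist": 0,"grip": 0.85},{"offset": [2,-5,90],"twist": 0,"grip": 0.85},{"offset": [2,-5,100],"twist": 0,"grip": 0.85},{"offset": [2,-5,100],"twist": 0,"grip": 0.85}])

```text
time: 3.87
tool_pos: [0.5845, -0.2844, 0.2265]
tool_rot: [-0.003, 0.082, 0.997, 0.001]
contact_force: [-0.7, -0.8, -0.1]
gripper_width: 0.85
```

play_rows(increments=[{"offset": [0,0,0],"twist": 0,"grip": 0.85},{"offset": [0,0,0],"twist": 0,"grip": 0.85},{"offset": [0,0,0],"twist": 0,"grip": 0.85},{"offset": [0,0,0],"twist": 0,"grip": 0.85}])

```text
time: 4.2
tool_pos: [0.5864, -0.2867, 0.232]
tool_rot: [0.002, 0.083, 0.997, -0.001]
contact_force: [-0.1, 0.2, 0.2]
gripper_width: 0.853
```

Run:
```python
from h import *
plan([(585.7,-285.2,188,80.45)])
cal=manip.get_calibration("wrist"); im=manip.grab_frame("wrist"); cv2.imwrite("pics/w2.png",im)
plan([(585.7,-285.2,188,80.45)])
g=cv2.cvtColor(im,cv2.COLOR_BGR2HSV); m=((g[...,1]<60)&(g[...,2]>100)).astype(np.uint8)
pp=[]
for a in ([.536,-.277,.035],[.635,-.293,.035]):
    u,v=np.round(px("wrist",a,cal)).astype(int); y,x=np.nonzero(m[v-14:v+15,u-14:u+15]); c=(x.mean()+u-14,y.mean()+v-14); P=ray("wrist",c,.035,cal); pp.append(P); print((u,v),np.round(c,1),np.round(P*1000,1),len(x))
```

```text
t 4.2 at [ 586.4 -286.7  232. ] yaw 80.51 grip 0.853 F [-0.1  0.2  0.2]
-> (585.7, -285.2, 188, 80.45) offset [np.float64(0.9), np.float64(1.4), np.float64(44.0)] twist 0.001 dist 44
t 4.25 at [ 586.2 -286.7  231.6] yaw 80.5 grip 0.85 F [ 0.3 -0.7 -1.2]
-> (585.7, -285.2, 188, 80.45) offset [np.float64(0.7), np.float64(1.4), np.float64(43.6)] twist 0.001 dist 44
(np.int64(284), np.int64(145)) [283.4 143.4] [ 535.5 -277.    35. ] 248
(np.int64(284), np.int64(336)) [282.9 332. ] [ 632.2 -293.2   35. ] 234
```

View pics/w2.png

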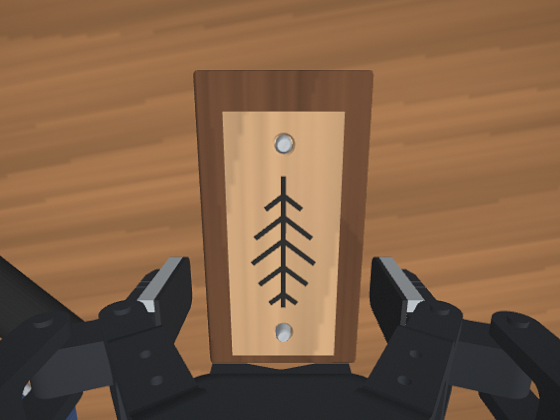

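Pins at (284,143) and (283,332), and the fingers straddle the block evenly. Descending to grip.

play_rows(increments=[{"offset": [1,1,15],"twist": 0,"grip": 0.85},{"offset": [1,1,30],"twist": 0,"grip": 0.85},{"offset": [1,1,40],"twist": 0,"grip": 0.85},{"offset": [1,1,43],"twist": 0,"grip": 0.85},{"offset": [1,1,43],"twist": 0,"grip": 0.85}])

```text
time: 4.67
tool_pos: [0.5838, -0.2847, 0.1837]
tool_rot: [-0.002, 0.083, 0.997, 0.001]
contact_force: [-0.3, -0.2, 0.0]
gripper_width: 0.841
```

play_rows(increments=[{"offset": [0,0,0],"twist": 0,"grip": 0.85},{"offset": [0,0,0],"twist": 0,"grip": 0.75},{"offset": [0,0,0],"twist": 0,"grip": 0.7},{"offset": [0,0,0],"twist": 0,"grip": 0.65},{"offset": [0,0,0],"twist": 0,"grip": 0.6}])

```text
time: 5.08
tool_pos: [0.5854, -0.2856, 0.1881]
tool_rot: [0.001, 0.083, 0.997, -0.0]
contact_force: [0.7, 0.7, 6.8]
gripper_width: 0.633
```

play_rows(increments=[{"offset": [0,0,0],"twist": 0,"grip": 0.5},{"offset": [0,0,0],"twist": 0,"grip": 0.4},{"offset": [0,0,0],"twist": 0,"grip": 0.4},{"offset": [0,0,0],"twist": 0,"grip": 0.4},{"offset": [0,0,0],"twist": 0,"grip": 0.4}])

```text
time: 5.5
tool_pos: [0.5854, -0.2856, 0.1881]
tool_rot: [0.001, 0.083, 0.997, -0.0]
contact_force: [-1.0, 0.7, 5.6]
gripper_width: 0.635
```

play_rows(increments=[{"offset": [0,0,-2],"twist": 0,"grip": 0.4},{"offset": [0,0,-5],"twist": 0,"grip": 0.4},{"offset": [0,0,-8],"twist": 0,"grip": 0.4},{"offset": [0,0,-11],"twist": 0,"grip": 0.4},{"offset": [0,0,-14],"twist": 0,"grip": 0.4}])

```text
time: 5.92
tool_pos: [0.5848, -0.2852, 0.2006]
tool_rot: [-0.0, 0.083, 0.997, 0.0]
contact_force: [1.6, -0.9, -2.1]
gripper_width: 0.636
```

play_rows(increments=[{"offset": [0,0,-4],"twist": 0,"grip": 0.4},{"offset": [0,0,-10],"twist": 0,"grip": 0.4},{"offset": [0,0,-20],"twist": 0,"grip": 0.4},{"offset": [0,0,-35],"twist": 0,"grip": 0.4},{"offset": [0,0,-50],"twist": 0,"grip": 0.4}])

```text
time: 6.33
tool_pos: [0.5847, -0.2851, 0.2521]
tool_rot: [-0.0, 0.083, 0.997, 0.0]
contact_force: [0.5, 0.5, -1.4]
gripper_width: 0.637
```

Run:
```python
from h import *
im=np.hstack([manip.grab_frame("wrist"),manip.grab_frame("side")[250:400,300:500].repeat(2,0).repeat(2,1)[:420] if 0 else cv2.resize(manip.grab_frame("side")[200:400,300:520],(462,420))]); cv2.imwrite("pics/w3.png",cv2.resize(im,(790,325)))
plan([(585.7,-285.2,300,80.45),(556,67,260,-7.3)])
```

```text
t 6.4333 at [ 586.2 -286.1  256. ] yaw 80.51 grip 0.636 F [ 0.4 -0.2 -0.9]
-> (585.7, -285.2, 300, 80.45) offset [np.float64(0.7), np.float64(0.8), np.float64(-44.0)] twist 0.001 dist 44
-> (556, 67, 260, -7.3) offset [np.float64(87.7), np.float64(342.4), np.float64(40.0)] twist 1.532 dist 356
```

View pics/w3.png

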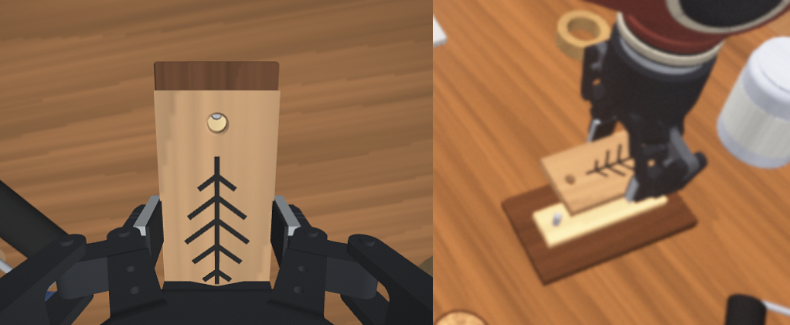

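The block is level in the grip and clear of both pins. Moving it to the slab.

play_rows(increments=[{"offset": [0,0,-10],"twist": 0,"grip": 0.4},{"offset": [0,0,-25],"twist": 0,"grip": 0.4},{"offset": [0,0,-40],"twist": 0,"grip": 0.4},{"offset": [0,0,-44],"twist": 0,"grip": 0.4},{"offset": [0,0,-44],"twist": 0,"grip": 0.4}])

```text
time: 6.85
tool_pos: [0.5855, -0.2857, 0.2979]
tool_rot: [0.002, 0.083, 0.997, -0.001]
contact_force: [0.4, 1.5, -2.3]
gripper_width: 0.635
```

Run:
```python
from h import *
plan([(576,-168,280,51),(565,-50,260,22),(554.5,67,240,-7.3),(554.5,67,190,-7.3)])
```

```text
t 6.85 at [ 585.5 -285.7  297.9] yaw 80.5 grip 0.635 F [ 0.4  1.5 -2.3]
-> (576, -168, 280, 51) offset [np.float64(28.8), np.float64(114.5), np.float64(17.9)] twist 0.515 dist 119
-> (565, -50, 260, 22) offset [np.float64(82.8), np.float64(84.8), np.float64(20.0)] twist 0.506 dist 120
-> (554.5, 67, 240, -7.3) offset [np.float64(112.4), np.float64(34.1), np.float64(20.0)] twist 0.511 dist 119
-> (554.5, 67, 190, -7.3) offset [np.float64(0.0), np.float64(0.0), np.float64(50.0)] twist -0.0 dist 50
```

play_rows(increments=[{"offset": [6,20,3],"twist": 0.1,"grip": 0.4},{"offset": [12,45,7],"twist": 0.2,"grip": 0.4},{"offset": [18,70,11],"twist": 0.31,"grip": 0.4},{"offset": [24,94,15],"twist": 0.42,"grip": 0.4},{"offset": [29,114,18],"twist": 0.515,"grip": 0.4}])

```text
time: 7.27
tool_pos: [0.5744, -0.1664, 0.2755]
tool_rot: [-0.001, 0.336, 0.942, 0.0]
contact_force: [0.4, -0.5, -1.4]
gripper_width: 0.638
```

play_rows(increments=[{"offset": [17,17,4],"twist": 0.1,"grip": 0.4},{"offset": [33,34,8],"twist": 0.2,"grip": 0.4},{"offset": [50,51,12],"twist": 0.3,"grip": 0.4},{"offset": [66,68,16],"twist": 0.4,"grip": 0.4},{"offset": [83,85,20],"twist": 0.506,"grip": 0.4}])

```text
time: 7.68
tool_pos: [0.5636, -0.0486, 0.2559]
tool_rot: [-0.0, 0.561, 0.828, -0.0]
contact_force: [0.5, -1.1, -1.7]
gripper_width: 0.634
```

play_rows(increments=[{"offset": [26,8,4],"twist": 0.12,"grip": 0.4},{"offset": [52,16,8],"twist": 0.23,"grip": 0.4},{"offset": [78,24,12],"twist": 0.34,"grip": 0.4},{"offset": [98,30,16],"twist": 0.44,"grip": 0.4},{"offset": [112,34,20],"twist": 0.511,"grip": 0.4}])

```text
time: 8.1
tool_pos: [0.5529, 0.0687, 0.2359]
tool_rot: [-0.001, 0.752, 0.66, -0.0]
contact_force: [-0.0, 1.2, -2.6]
gripper_width: 0.636
```

play_rows(increments=[{"offset": [0,0,0],"twist": 0,"grip": 0.4},{"offset": [0,0,0],"twist": 0,"grip": 0.4},{"offset": [0,0,0],"twist": 0,"grip": 0.4}])

```text
time: 8.35
tool_pos: [0.5536, 0.0664, 0.2366]
tool_rot: [0.0, 0.75, 0.661, -0.0]
contact_force: [0.0, -0.7, -1.0]
gripper_width: 0.633
```

Run:
```python
from h import *
cal=manip.get_calibration("wrist"); im=manip.grab_frame("wrist"); cv2.imwrite("pics/w4.png",im)
plan([(554.5,67,190,-7.3)])
c,s=np.cos(np.radians(-7.3)),np.sin(np.radians(-7.3))
for dx,dy in [(40,75),(-40,75),(-40,-75),(40,-75)]:
    P=np.array([554.5+c*dx-s*dy,67+s*dx+c*dy,10])/1000; q=px("wrist",P,cal); print((dx,dy),np.round(q)); cv2.circle(im,tuple(int(v) for v in q),4,(0,0,255),1)
cv2.imwrite("pics/w4m.png",im)
```

```text
t 8.4 at [553.8  66.1 236.8] yaw -7.27 grip 0.637 F [-0.2  0.2 -1.7]
-> (554.5, 67, 190, -7.3) offset [np.float64(1.0), np.float64(0.6), np.float64(46.8)] twist 0.001 dist 47
(40, 75) [362.  91.]
(-40, 75) [208.  91.]
(-40, -75) [220. 342.]
(40, -75) [348. 343.]
```

View pics/w4m.png

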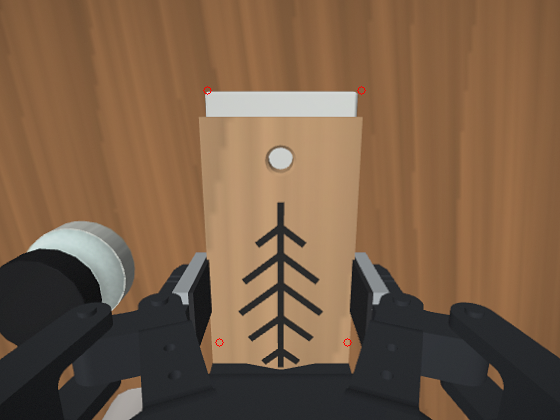

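The slab's far corners are at (205,92) and (357,92), centred on the block's line at about 281. The jar at lower left is clear, so I'll lower straight down.

play_rows(increments=[{"offset": [0,0,12],"twist": 0,"grip": 0.4},{"offset": [0,0,26],"twist": 0,"grip": 0.4},{"offset": [0,0,38],"twist": 0,"grip": 0.4},{"offset": [0,0,46],"twist": 0,"grip": 0.4},{"offset": [0,0,50],"twist": 0,"grip": 0.4}])

```text
time: 8.82
tool_pos: [0.5528, 0.0664, 0.1844]
tool_rot: [-0.001, 0.751, 0.661, -0.001]
contact_force: [0.2, -0.0, -1.7]
gripper_width: 0.638
```

play_rows(increments=[{"offset": [0,0,2],"twist": 0,"grip": 0.4},{"offset": [0,0,4],"twist": 0,"grip": 0.4},{"offset": [0,0,6],"twist": 0,"grip": 0.4},{"offset": [0,0,6.5],"twist": 0,"grip": 0.4},{"offset": [0,0,6.5],"twist": 0,"grip": 0.4}])

```text
time: 9.23
tool_pos: [0.5538, 0.0669, 0.1806]
tool_rot: [0.0, 0.751, 0.661, 0.0]
contact_force: [-0.7, 0.3, -0.8]
gripper_width: 0.638
```

play_rows(increments=[{"offset": [0,0,0.5],"twist": 0,"grip": 0.4},{"offset": [0,0,1],"twist": 0,"grip": 0.4},{"offset": [0,0,1],"twist": 0,"grip": 0.4}])

```text
time: 9.48
tool_pos: [0.5539, 0.0669, 0.1798]
tool_rot: [0.0, 0.751, 0.661, 0.0]
contact_force: [-1.4, 0.5, 0.8]
gripper_width: 0.636
```

play_rows(increments=[{"offset": [0,0,0.5],"twist": 0,"grip": 0.4},{"offset": [0,0,1],"twist": 0,"grip": 0.4},{"offset": [0,0,1],"twist": 0,"grip": 0.4}])

```text
time: 9.73
tool_pos: [0.554, 0.0669, 0.1797]
tool_rot: [0.0, 0.751, 0.661, -0.0]
contact_force: [-4.0, -0.0, 8.1]
gripper_width: 0.633
```

play_rows(increments=[{"offset": [0,0,0.4],"twist": 0,"grip": 0.4},{"offset": [0,0,0.8],"twist": 0,"grip": 0.4},{"offset": [0,0,0.8],"twist": 0,"grip": 0.4}])

```text
time: 9.98
tool_pos: [0.5542, 0.0669, 0.1797]
tool_rot: [-0.0, 0.751, 0.661, -0.0]
contact_force: [-7.2, 0.1, 13.9]
gripper_width: 0.634
```

In contact at 14 N. Easing off and opening.

play_rows(increments=[{"offset": [0,0,-1.5],"twist": 0,"grip": 0.4},{"offset": [0,0,-1.5],"twist": 0,"grip": 0.62},{"offset": [0,0,-1.5],"twist": 0,"grip": 0.7},{"offset": [0,0,-1.5],"twist": 0,"grip": 0.8},{"offset": [0,0,-1.5],"twist": 0,"grip": 0.85}])

```text
time: 10.4
tool_pos: [0.5535, 0.0669, 0.1786]
tool_rot: [-0.0, 0.751, 0.661, -0.0]
contact_force: [-0.5, 0.9, -0.2]
gripper_width: 0.849
```

play_rows(increments=[{"offset": [0,0,-2],"twist": 0,"grip": 0.85},{"offset": [0,0,-12],"twist": 0,"grip": 0.85},{"offset": [0,0,-40],"twist": 0,"grip": 0.9},{"offset": [0,0,-75],"twist": 0,"grip": 0.95},{"offset": [0,0,-110],"twist": 0,"grip": 1}])

```text
time: 10.82
tool_pos: [0.5531, 0.0669, 0.2899]
tool_rot: [-0.001, 0.751, 0.661, -0.001]
contact_force: [1.0, -0.0, 1.0]
gripper_width: 0.998
```

play_rows(increments=[{"offset": [-70,0,0],"twist": 0,"grip": 1},{"offset": [-70,0,0],"twist": 0,"grip": 1},{"offset": [-70,0,0],"twist": 0,"grip": 1},{"offset": [-70,0,0],"twist": 0,"grip": 1}])

```text
time: 11.15
tool_pos: [0.5447, -0.0037, 0.29]
tool_rot: [0.0, 0.751, 0.66, 0.001]
contact_force: [-0.2, 0.7, -0.0]
gripper_width: 0.997
```

Run:
```python
from h import *
cal=manip.get_calibration("wrist"); im=manip.grab_frame("wrist"); cv2.imwrite("pics/w5.png",im)
print("block",find("block","wrist",cal=cal),"slab",find("slab","wrist",cal=cal),"jar",find("squat_jar","wrist",cal=cal))
plan([(430,57,330,-7.3)])
```

```text
block [(0.93, [0.5505, 0.0656, 0.0109])] slab [] jar [(0.97, [0.4344, 0.0575, -0.001]), (0.72, [0.7254, -0.0932, 0.0004])]
t 11.35 at [544.7  -1.9 288.8] yaw -7.22 grip 0.999 F [ 0.8  0.5 -0.8]
-> (430, 57, 330, -7.3) offset [np.float64(44.0), np.float64(-121.2), np.float64(-41.2)] twist 0.001 dist 135
```

View pics/w5.png

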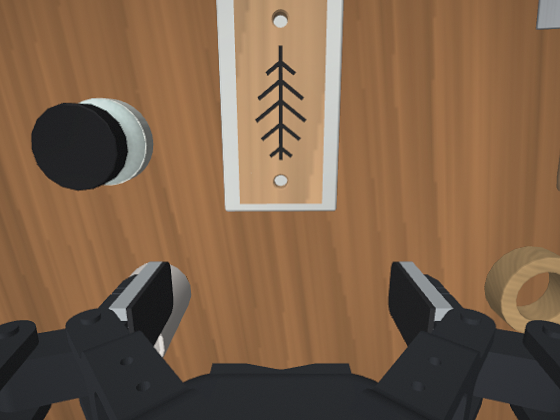

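The block is flat on the slab, with holes at (281,20) and (281,181). I'll measure its centring in the wrist and top pictures.

Run:
```python
from h import *
cal=manip.get_calibration("wrist")
h1,h2=[ray("wrist",q,.02,cal)*1000 for q in [(280.5,20),(280.5,181)]]
print("block wrist",np.round(h1,1),np.round(h2,1),(h1+h2)/2)
a,b=[ray("wrist",q,.01,cal)*1000 for q in [(227,210),(336,209)]]
e=(b-a)/np.linalg.norm(b-a); n=np.array([-e[1],e[0]]); print("slab near corners",np.round(a,1),np.round(b,1),"c",(a+b)[:2]/2+75*n, np.degrees(np.arctan2(e[1],e[0])))
im=manip.grab_frame("top"); cv2.imwrite("pics/top1.png",im)
cv2.imwrite("pics/crop2.png",cv2.resize(im[160:275,185:305],(720,690),interpolation=cv2.INTER_CUBIC)[:600])
hsv=cv2.cvtColor(im,cv2.COLOR_BGR2HSV)
b=((hsv[...,1]>60)).astype(np.uint8)
print("tcp px",px("top",manip.state()["tool_pos"]))
for q in ["block","slab","squat_jar","pot"]: print(q,find(q,"top"))
```

```text
block wrist [558.3 116.3  20. ] [545.9  18.5  20. ] [552.08365427  67.41721791  20.        ]
slab near corners [505.2   0.7  10. ] [582.3  -8.3  10. ] c [552.4727541   70.68216642] -6.67178286114985
tcp px [261.53679134 182.74223481]
block [(0.88, [0.5576, 0.0656, 0.0062]), (0.61, [0.4413, -0.0642, -0.0006]), (0.45, [0.7254, -0.0932, -0.0025])]
slab [(0.79, [0.552, 0.0649, 0.0009]), (0.52, [0.7274, -0.0961, -0.0027])]
squat_jar [(0.21, [0.5572, 0.064, 0.0073])]
pot [(0.63, [0.4422, -0.0624, 0.0006])]
```

View pics/crop2.png

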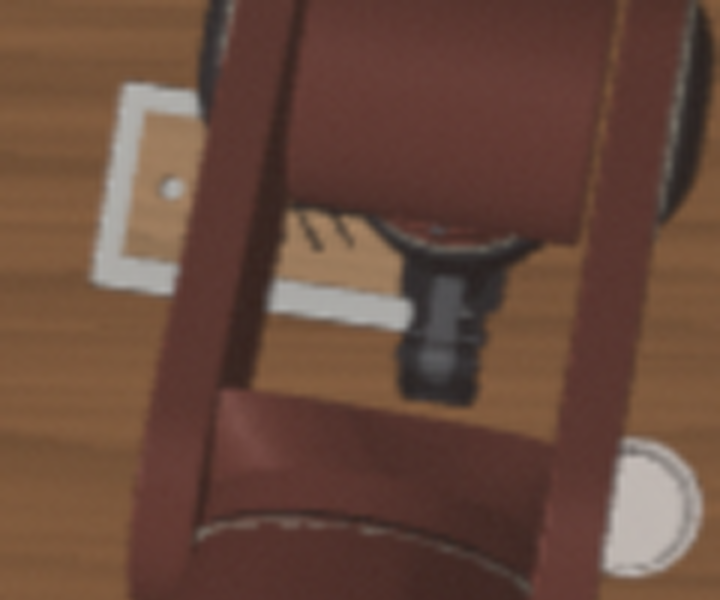

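The block is about centred on the slab, with margins near 9 mm at the left end. Next is the squat jar, gripped with the jaws along the slab's y.

Run:
```python
from h import *
plan([(508,18,290,22.7),(471,38,290,52.7),(434,57.5,290,82.7)])
```

```text
t 11.6 at [544.8  -2.1 288.7] yaw -7.23 grip 1.002 F [ 0.4  0.2 -0.9]
-> (508, 18, 290, 22.7) offset [np.float64(15.3), np.float64(-39.0), np.float64(-1.3)] twist -0.522 dist 42
-> (471, 38, 290, 52.7) offset [np.float64(32.7), np.float64(-26.4), np.float64(-0.0)] twist -0.524 dist 42
-> (434, 57.5, 290, 82.7) offset [np.float64(41.2), np.float64(-6.9), np.float64(-0.0)] twist -0.524 dist 42
```

play_rows(increments=[{"offset": [15,-39,-1],"twist": -0.12,"grip": 1},{"offset": [15,-39,-1],"twist": -0.24,"grip": 1},{"offset": [15,-39,-1],"twist": -0.36,"grip": 1},{"offset": [15,-39,-1],"twist": -0.46,"grip": 1},{"offset": [15,-39,-1],"twist": -0.524,"grip": 1}])

```text
time: 12.02
tool_pos: [0.5078, 0.0176, 0.2898]
tool_rot: [-0.0, 0.552, 0.834, -0.0]
contact_force: [0.3, 0.6, -1.5]
gripper_width: 1.002
```

play_rows(increments=[{"offset": [33,-26,0],"twist": -0.12,"grip": 1},{"offset": [33,-26,0],"twist": -0.24,"grip": 1},{"offset": [33,-26,0],"twist": -0.36,"grip": 1},{"offset": [33,-26,0],"twist": -0.46,"grip": 1},{"offset": [33,-26,0],"twist": -0.524,"grip": 1}])

```text
time: 12.43
tool_pos: [0.471, 0.038, 0.2898]
tool_rot: [-0.0, 0.317, 0.948, 0.0]
contact_force: [-0.3, 0.7, -0.3]
gripper_width: 1.001
```

play_rows(increments=[{"offset": [41,-7,0],"twist": -0.12,"grip": 1},{"offset": [41,-7,0],"twist": -0.24,"grip": 1},{"offset": [41,-7,0],"twist": -0.36,"grip": 1},{"offset": [41,-7,0],"twist": -0.46,"grip": 1},{"offset": [41,-7,0],"twist": -0.524,"grip": 1}])

```text
time: 12.85
tool_pos: [0.4341, 0.0572, 0.2899]
tool_rot: [0.0, 0.06, 0.998, 0.0]
contact_force: [-1.2, 0.8, 0.4]
gripper_width: 0.997
```

play_rows(increments=[{"offset": [0,0,0],"twist": 0,"grip": 1},{"offset": [0,0,0],"twist": 0,"grip": 1},{"offset": [0,0,0],"twist": 0,"grip": 1}])

```text
time: 13.1
tool_pos: [0.4344, 0.0569, 0.2899]
tool_rot: [-0.0, 0.063, 0.998, 0.0]
contact_force: [0.0, -0.5, -0.3]
gripper_width: 1.002
```

Run:
```python
from h import *
cal=manip.get_calibration("wrist"); im=manip.grab_frame("wrist"); cv2.imwrite("pics/w6.png",im)
print("jar",find("squat_jar","wrist",cal=cal),"slab",find("slab","wrist",cal=cal))
plan([(434,57.5,182,82.7)])
# slab corners prediction vs seg
g=cv2.cvtColor(im,cv2.COLOR_BGR2GRAY); _,b=cv2.threshold(g,70,255,cv2.THRESH_BINARY_INV)
n,l,st,ce=cv2.connectedComponentsWithStats(b)
for i in range(1,n):
    if st[i,4]>800: print(st[i],np.round(ce[i]),np.round(ray("wrist",ce[i],.055,cal)*1000,1))
```

```text
jar [(0.71, [0.436, 0.0633, 0.0024])] slab []
t 13.25 at [434.4  56.8 289.9] yaw 82.75 grip 1.0 F [-0.9 -0.5  0. ]
-> (434, 57.5, 182, 82.7) offset [np.float64(0.5), np.float64(0.6), np.float64(107.9)] twist 0.001 dist 108
[ 239  182   83   83 5289] [280. 223.] [431.8  57.4  55. ]
[    0   262   560   158 47647] [280. 368.] [531.8  44.2  55. ]
```

View pics/w6.png

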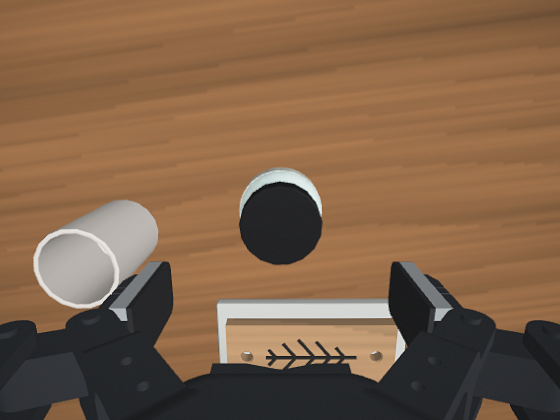

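The jar's cap is centred between the fingers at (280,223). The slab and block are below with even end margins (slab corner at 219, holes at 248 and 376), and the pot at (80,265) is clear.

play_rows(increments=[{"offset": [2,1,30],"twist": 0,"grip": 1},{"offset": [2,1,60],"twist": 0,"grip": 1},{"offset": [2,1,85],"twist": 0,"grip": 1},{"offset": [2,1,100],"twist": 0,"grip": 1},{"offset": [2,1,108],"twist": 0,"grip": 1}])

```text
time: 13.67
tool_pos: [0.4312, 0.0581, 0.1793]
tool_rot: [-0.002, 0.063, 0.998, -0.0]
contact_force: [-0.7, 0.1, -0.5]
gripper_width: 0.999
```

play_rows(increments=[{"offset": [0,0,0],"twist": 0,"grip": 0.85},{"offset": [0,0,0],"twist": 0,"grip": 0.75},{"offset": [0,0,0],"twist": 0,"grip": 0.67},{"offset": [0,0,0],"twist": 0,"grip": 0.55},{"offset": [0,0,0],"twist": 0,"grip": 0.4}])

```text
time: 14.08
tool_pos: [0.4337, 0.058, 0.1841]
tool_rot: [0.002, 0.063, 0.998, -0.0]
contact_force: [-1.0, -0.0, 6.4]
gripper_width: 0.621
```

play_rows(increments=[{"offset": [0,0,0],"twist": 0,"grip": 0.4},{"offset": [0,0,0],"twist": 0,"grip": 0.4},{"offset": [0,0,-5],"twist": 0,"grip": 0.4},{"offset": [0,0,-15],"twist": 0,"grip": 0.4},{"offset": [0,0,-35],"twist": 0,"grip": 0.4}])

```text
time: 14.5
tool_pos: [0.431, 0.0582, 0.2154]
tool_rot: [-0.003, 0.063, 0.998, -0.0]
contact_force: [0.0, -0.4, -3.3]
gripper_width: 0.62
```

play_rows(increments=[{"offset": [0,0,-30],"twist": 0,"grip": 0.4},{"offset": [0,0,-60],"twist": 0,"grip": 0.4},{"offset": [0,0,-80],"twist": 0,"grip": 0.4},{"offset": [0,0,-80],"twist": 0,"grip": 0.4}])

```text
time: 14.83
tool_pos: [0.434, 0.0581, 0.3029]
tool_rot: [0.005, 0.063, 0.998, 0.0]
contact_force: [0.3, 0.7, -2.0]
gripper_width: 0.624
```

Run:
```python
from h import *
plan([(540,56,300,82.7),(649,55.5,290,82.7)])
cal=manip.get_calibration("wrist"); im=manip.grab_frame("wrist"); cv2.imwrite("pics/w7.png",im)
```

```text
t 14.8333 at [434.   58.1 302.9] yaw 82.8 grip 0.624 F [ 0.3  0.7 -2. ]
-> (540, 56, 300, 82.7) offset [np.float64(-105.4), np.float64(11.2), np.float64(2.9)] twist 0.002 dist 106
-> (649, 55.5, 290, 82.7) offset [np.float64(-108.2), np.float64(13.4), np.float64(10.0)] twist -0.0 dist 109
```

play_rows(increments=[{"offset": [-20,2,0],"twist": 0,"grip": 0.4},{"offset": [-45,5,0],"twist": 0,"grip": 0.4},{"offset": [-70,8,1],"twist": 0,"grip": 0.4},{"offset": [-90,10,2],"twist": 0,"grip": 0.4},{"offset": [-105,11,3],"twist": 0,"grip": 0.4}])

```text
time: 15.3
tool_pos: [0.5386, 0.0558, 0.2913]
tool_rot: [-0.002, 0.063, 0.998, -0.0]
contact_force: [-0.9, -0.3, -1.8]
gripper_width: 0.621
```

play_rows(increments=[{"offset": [-30,4,2],"twist": 0,"grip": 0.4},{"offset": [-60,8,5],"twist": 0,"grip": 0.4},{"offset": [-85,11,8],"twist": 0,"grip": 0.4},{"offset": [-100,13,10],"twist": 0,"grip": 0.4},{"offset": [-108,13.5,10],"twist": 0,"grip": 0.4}])

```text
time: 15.72
tool_pos: [0.6474, 0.0556, 0.2804]
tool_rot: [-0.002, 0.063, 0.998, -0.0]
contact_force: [0.0, 0.6, -2.9]
gripper_width: 0.623
```

play_rows(increments=[{"offset": [0,0,15],"twist": 0,"grip": 0.4},{"offset": [0,0,35],"twist": 0,"grip": 0.4},{"offset": [0,0,50],"twist": 0,"grip": 0.4},{"offset": [0,0,50],"twist": 0,"grip": 0.4},{"offset": [0,0,50],"twist": 0,"grip": 0.4}])

```text
time: 16.13
tool_pos: [0.6452, 0.0558, 0.2312]
tool_rot: [-0.003, 0.063, 0.998, -0.0]
contact_force: [-0.5, -0.4, -2.1]
gripper_width: 0.622
```

Run:
```python
from h import *
plan([(649.7,55.6,190,82.7)])
```

```text
t 16.1333 at [645.2  55.8 231.2] yaw 82.8 grip 0.622 F [-0.5 -0.4 -2.1]
-> (649.7, 55.6, 190, 82.7) offset [np.float64(-4.5), np.float64(0.4), np.float64(41.2)] twist 0.002 dist 41
```

play_rows(increments=[{"offset": [-3,0,10],"twist": 0,"grip": 0.4},{"offset": [-3,0,22],"twist": 0,"grip": 0.4},{"offset": [-3,0,32],"twist": 0,"grip": 0.4},{"offset": [-3,0,38],"twist": 0,"grip": 0.4},{"offset": [-3,0,41],"twist": 0,"grip": 0.4}])

```text
time: 16.55
tool_pos: [0.6492, 0.0553, 0.1909]
tool_rot: [-0.001, 0.063, 0.998, -0.0]
contact_force: [0.5, -0.4, -2.5]
gripper_width: 0.622
```

play_rows(increments=[{"offset": [0,0,1],"twist": 0,"grip": 0.4},{"offset": [0,0,1],"twist": 0,"grip": 0.4},{"offset": [0,0,1],"twist": 0,"grip": 0.4},{"offset": [0,0,1],"twist": 0,"grip": 0.4}])

```text
time: 16.88
tool_pos: [0.6502, 0.0553, 0.1926]
tool_rot: [0.001, 0.063, 0.998, 0.0]
contact_force: [-0.3, -0.3, -1.3]
gripper_width: 0.625
```

play_rows(increments=[{"offset": [0,0,3],"twist": 0,"grip": 0.4},{"offset": [0,0,5],"twist": 0,"grip": 0.4},{"offset": [0,0,6.5],"twist": 0,"grip": 0.4},{"offset": [0,0,7],"twist": 0,"grip": 0.4},{"offset": [0,0,7],"twist": 0,"grip": 0.4}])

```text
time: 17.3
tool_pos: [0.6497, 0.0553, 0.1845]
tool_rot: [-0.0, 0.063, 0.998, -0.0]
contact_force: [-0.5, -0.0, -2.1]
gripper_width: 0.619
```

play_rows(increments=[{"offset": [0,0,0.5],"twist": 0,"grip": 0.4},{"offset": [0,0,1],"twist": 0,"grip": 0.4},{"offset": [0,0,1],"twist": 0,"grip": 0.4}])

```text
time: 17.55
tool_pos: [0.6499, 0.0553, 0.1842]
tool_rot: [0.0, 0.063, 0.998, -0.0]
contact_force: [0.0, -0.2, -1.0]
gripper_width: 0.623
```

play_rows(increments=[{"offset": [0,0,0.7],"twist": 0,"grip": 0.4},{"offset": [0,0,1.4],"twist": 0,"grip": 0.4},{"offset": [0,0,1.4],"twist": 0,"grip": 0.4},{"offset": [0,0,1.4],"twist": 0,"grip": 0.4}])

```text
time: 17.88
tool_pos: [0.6501, 0.0553, 0.1841]
tool_rot: [-0.0, 0.063, 0.998, -0.0]
contact_force: [-4.3, 0.4, 7.1]
gripper_width: 0.623
```

play_rows(increments=[{"offset": [0,0,-1.5],"twist": 0,"grip": 0.4},{"offset": [0,0,-1.5],"twist": 0,"grip": 0.63},{"offset": [0,0,-1.5],"twist": 0,"grip": 0.75},{"offset": [0,0,-1.5],"twist": 0,"grip": 0.9},{"offset": [0,0,-1.5],"twist": 0,"grip": 1}])

```text
time: 18.3
tool_pos: [0.65, 0.0553, 0.1841]
tool_rot: [0.0, 0.063, 0.998, 0.0]
contact_force: [0.2, 0.8, 0.5]
gripper_width: 0.993
```

play_rows(increments=[{"offset": [0,0,-5],"twist": 0,"grip": 1},{"offset": [0,0,-25],"twist": 0,"grip": 1},{"offset": [0,0,-60],"twist": 0,"grip": 1},{"offset": [0,0,-100],"twist": 0,"grip": 1},{"offset": [0,0,-140],"twist": 0,"grip": 1}])

```text
time: 18.72
tool_pos: [0.6494, 0.0553, 0.3251]
tool_rot: [-0.001, 0.063, 0.998, -0.0]
contact_force: [1.0, -0.3, 0.1]
gripper_width: 0.999
```

play_rows(increments=[{"offset": [20,0,0],"twist": 0,"grip": 1},{"offset": [20,0,0],"twist": 0,"grip": 1},{"offset": [20,0,0],"twist": 0,"grip": 1},{"offset": [20,0,0],"twist": 0,"grip": 1}])

```text
time: 19.05
tool_pos: [0.6299, 0.0578, 0.323]
tool_rot: [-0.001, 0.063, 0.998, -0.0]
contact_force: [0.4, -0.4, -0.9]
gripper_width: 1.002
```

Run:
```python
from h import *
cal=manip.get_calibration("wrist"); im=manip.grab_frame("wrist"); cv2.imwrite("pics/w8.png",im)
print("jar",find("squat_jar","wrist",cal=cal),"slab",find("slab","wrist",cal=cal),"block",find("block","wrist",cal=cal))
plan([(401,-324,300,82.7)])
```

```text
jar [(0.9, [0.6521, 0.0591, 0.0031])] slab [] block [(0.84, [0.554, 0.0643, 0.0108])]
t 19.25 at [630.1  57.7 322.5] yaw 82.78 grip 1.0 F [-0.7 -0.5  0.1]
-> (401, -324, 300, 82.7) offset [np.float64(179.4), np.float64(-407.5), np.float64(22.5)] twist 0.001 dist 446
```

View pics/w8.png

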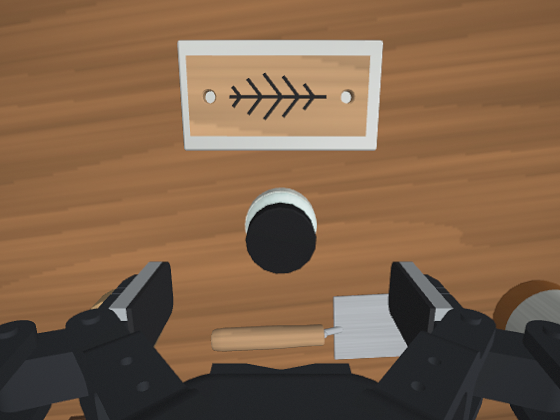

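Clear view: slab corners (179,41), (382,41), (185,149) and (377,149), holes (209,97) and (347,97), and cap (281,238). Measuring the gap and the centring.

Run:
```python
from h import *
cal=manip.get_calibration("wrist"); im=cv2.imread("pics/w8.png")
C=np.array([ray("wrist",q,.01,cal)[:2]*1000 for q in [(179,41),(382,41),(377,149.5),(185,149.5)]])
c=C.mean(0); ly=(C[1]+C[2]-C[0]-C[3]); ly/=np.linalg.norm(ly); lx=np.array([ly[1],-ly[0]])
print(np.round(C,1),"slab",c,"yaw",np.degrees(np.arctan2(-ly[0],ly[1])),[np.linalg.norm(C[i]-C[i-1]).round(1) for i in range(4)])
H=np.array([ray("wrist",q,.02,cal)[:2]*1000 for q in [(209.5,97),(347,97)]]); d=H[1]-H[0]
print("block rel slab x,y",(H.mean(0)-c)@lx,(H.mean(0)-c)@ly,"yaw",np.degrees(np.arctan2(-d[0],d[1])))
g=cv2.cvtColor(im,cv2.COLOR_BGR2GRAY)[190:285,230:330]; n,l,st,ce=cv2.connectedComponentsWithStats((g<70).astype(np.uint8))
i=1+st[1:,4].argmax(); uv=st[i,:2]+st[i,2:4]/2+[230,190]; J=ray("wrist",uv,.055,cal)[:2]*1000
print("jar",J,"rel",(J-c)@lx,(J-c)@ly,"gap",(J-c)@lx-68)
```

```text
[[ 5.048e+02 -1.000e-01]
 [ 5.233e+02  1.456e+02]
 [ 6.009e+02  1.372e+02]
 [ 5.822e+02 -1.050e+01]] slab [552.80567836  68.03190557] yaw -7.220129980756721 [np.float64(78.1), np.float64(146.9), np.float64(78.1), np.float64(148.9)]
block rel slab x,y 0.42543618606392786 -1.8411052986651717 yaw -7.225178792358589
jar [648.03086792  56.06418761] rel 95.97423574404499 0.09525105751832916 gap 27.97423574404499
```

play_rows(increments=[{"offset": [60,-136,8],"twist": 0,"grip": 1},{"offset": [60,-136,8],"twist": 0,"grip": 1},{"offset": [60,-136,8],"twist": 0,"grip": 1},{"offset": [60,-136,8],"twist": 0,"grip": 1},{"offset": [60,-136,8],"twist": 0,"grip": 1}])

```text
time: 19.67
tool_pos: [0.5516, -0.0727, 0.3146]
tool_rot: [-0.001, 0.065, 0.998, -0.0]
contact_force: [0.6, 0.0, -0.4]
gripper_width: 1.004
```

play_rows(increments=[{"offset": [60,-136,8],"twist": 0,"grip": 1},{"offset": [60,-136,8],"twist": 0,"grip": 1},{"offset": [60,-136,8],"twist": 0,"grip": 1},{"offset": [60,-136,8],"twist": 0,"grip": 1},{"offset": [60,-136,8],"twist": 0,"grip": 1}])

```text
time: 20.08
tool_pos: [0.4753, -0.1998, 0.3073]
tool_rot: [-0.001, 0.065, 0.998, -0.0]
contact_force: [0.2, -0.3, 0.6]
gripper_width: 0.999
```

play_rows(increments=[{"offset": [60,-136,8],"twist": 0,"grip": 1},{"offset": [60,-136,8],"twist": 0,"grip": 1},{"offset": [60,-136,8],"twist": 0,"grip": 1},{"offset": [60,-136,8],"twist": 0,"grip": 1},{"offset": [60,-136,8],"twist": 0,"grip": 1}])

```text
time: 20.5
tool_pos: [0.399, -0.3271, 0.2996]
tool_rot: [-0.0, 0.065, 0.998, -0.0]
contact_force: [0.8, -0.2, 0.2]
gripper_width: 0.998
```

play_rows(increments=[{"offset": [0,0,0],"twist": 0,"grip": 1},{"offset": [0,0,0],"twist": 0,"grip": 1},{"offset": [0,0,0],"twist": 0,"grip": 1}])

```text
time: 20.75
tool_pos: [0.4011, -0.3234, 0.2999]
tool_rot: [0.0, 0.062, 0.998, 0.0]
contact_force: [0.1, -0.8, 0.4]
gripper_width: 1.002
```

Run:
```python
from h import *
plan([])
cal=manip.get_calibration("wrist"); im=manip.grab_frame("wrist"); cv2.imwrite("pics/w9.png",im)
print("coaster",find("coaster","wrist",cal=cal))
u,v=np.round(px("wrist",[.401,-.324,.014],cal)).astype(int); print(u,v)
hsv=cv2.cvtColor(im,cv2.COLOR_BGR2HSV); print(hsv[v,u],hsv[v,u-70],hsv[v-70,u])
cv2.imwrite("pics/w9c.png",cv2.resize(im[max(0,v-110):v+110,max(0,u-140):u+140],None,fx=2,fy=2)); print(max(0,v-110),max(0,u-140))
```

```text
t 20.75 at [ 401.1 -323.4  299.9] yaw 82.89 grip 1.002 F [ 0.1 -0.8  0.4]
coaster [(0.97, [0.3993, -0.3269, -0.0037]), (0.96, [0.2969, -0.267, 0.0001])]
279 206
[ 15 108 189] [ 14 134 164] [ 14 134 166]
96 139
```

View pics/w9c.png

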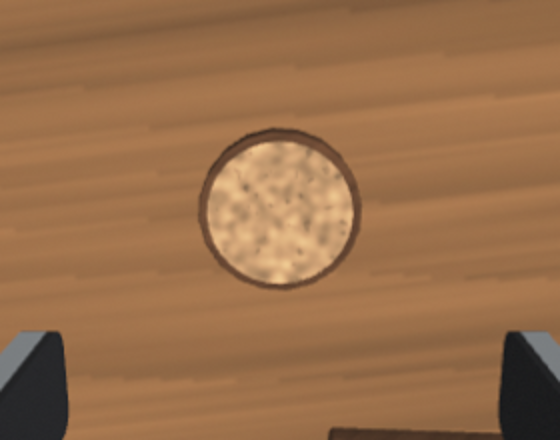

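The cork coaster with its dark rim is centred between the fingers, with crop centre (281,211). Descending.

play_rows(increments=[{"offset": [3,0,35],"twist": 0,"grip": 1},{"offset": [3,0,70],"twist": 0,"grip": 1},{"offset": [3,0,95],"twist": 0,"grip": 1},{"offset": [3,0,112],"twist": 0,"grip": 1},{"offset": [3,0,118],"twist": 0,"grip": 1}])

```text
time: 21.27
tool_pos: [0.3966, -0.322, 0.1785]
tool_rot: [-0.002, 0.062, 0.998, 0.002]
contact_force: [0.4, 0.0, 0.3]
gripper_width: 1.003
```

play_rows(increments=[{"offset": [0,0,4],"twist": 0,"grip": 1},{"offset": [0,0,8],"twist": 0,"grip": 0.95},{"offset": [0,0,8],"twist": 0,"grip": 0.85},{"offset": [0,0,8],"twist": 0,"grip": 0.77},{"offset": [0,0,8],"twist": 0,"grip": 0.72}])

```text
time: 21.68
tool_pos: [0.3978, -0.3245, 0.1753]
tool_rot: [0.001, 0.063, 0.998, -0.001]
contact_force: [0.0, -0.4, 0.1]
gripper_width: 0.723
```

play_rows(increments=[{"offset": [0,0,0],"twist": 0,"grip": 0.66},{"offset": [0,0,0],"twist": 0,"grip": 0.6},{"offset": [0,0,0],"twist": 0,"grip": 0.5},{"offset": [0,0,0],"twist": 0,"grip": 0.45},{"offset": [0,0,0],"twist": 0,"grip": 0.45}])

```text
time: 22.1
tool_pos: [0.3979, -0.3247, 0.1761]
tool_rot: [0.001, 0.063, 0.998, -0.001]
contact_force: [-0.8, 2.9, 6.3]
gripper_width: 0.666
```

play_rows(increments=[{"offset": [0,0,-3],"twist": 0,"grip": 0.45},{"offset": [0,0,-12],"twist": 0,"grip": 0.45},{"offset": [0,0,-30],"twist": 0,"grip": 0.45},{"offset": [0,0,-60],"twist": 0,"grip": 0.45},{"offset": [0,0,-95],"twist": 0,"grip": 0.45}])

```text
time: 22.52
tool_pos: [0.3964, -0.3232, 0.2685]
tool_rot: [-0.002, 0.063, 0.998, 0.002]
contact_force: [0.9, -0.3, -0.3]
gripper_width: 0.67
```

play_rows(increments=[{"offset": [0,0,-20],"twist": 0,"grip": 0.45},{"offset": [0,0,-28],"twist": 0,"grip": 0.45},{"offset": [0,0,-28],"twist": 0,"grip": 0.45},{"offset": [0,0,-28],"twist": 0,"grip": 0.45}])

```text
time: 22.85
tool_pos: [0.397, -0.3238, 0.2965]
tool_rot: [-0.0, 0.063, 0.998, 0.0]
contact_force: [0.2, 0.5, -1.5]
gripper_width: 0.662
```

Run:
```python
from h import *
plan([(443,-175,300,82.8),(488,-26,300,82.8),(533,122,300,82.8),(578.6,271.4,300,82.8)])
```

```text
t 22.85 at [ 397.  -323.8  296.5] yaw 82.79 grip 0.662 F [ 0.2  0.5 -1.5]
-> (443, -175, 300, 82.8) offset [np.float64(-26.9), np.float64(153.4), np.float64(-3.5)] twist -0.0 dist 156
-> (488, -26, 300, 82.8) offset [np.float64(-26.0), np.float64(153.5), np.float64(-0.0)] twist -0.0 dist 156
-> (533, 122, 300, 82.8) offset [np.float64(-26.1), np.float64(152.5), np.float64(-0.0)] twist -0.0 dist 155
-> (578.6, 271.4, 300, 82.8) offset [np.float64(-26.5), np.float64(153.9), np.float64(-0.0)] twist -0.0 dist 156
```

play_rows(increments=[{"offset": [-4,20,-3],"twist": 0,"grip": 0.45},{"offset": [-9,50,-3],"twist": 0,"grip": 0.45},{"offset": [-15,84,-3],"twist": 0,"grip": 0.45},{"offset": [-21,119,-3],"twist": 0,"grip": 0.45},{"offset": [-27,153,-3],"twist": 0,"grip": 0.45}])

```text
time: 23.27
tool_pos: [0.4425, -0.1738, 0.2971]
tool_rot: [-0.002, 0.063, 0.998, 0.001]
contact_force: [1.0, 0.4, 0.2]
gripper_width: 0.666
```

play_rows(increments=[{"offset": [-5,31,0],"twist": 0,"grip": 0.45},{"offset": [-10,62,0],"twist": 0,"grip": 0.45},{"offset": [-16,92,0],"twist": 0,"grip": 0.45},{"offset": [-21,123,0],"twist": 0,"grip": 0.45},{"offset": [-26,153.5,0],"twist": 0,"grip": 0.45}])

```text
time: 23.68
tool_pos: [0.4876, -0.0248, 0.2971]
tool_rot: [-0.002, 0.063, 0.998, 0.0]
contact_force: [0.5, 0.0, -0.9]
gripper_width: 0.669
```

play_rows(increments=[{"offset": [-5,31,0],"twist": 0,"grip": 0.45},{"offset": [-10,62,0],"twist": 0,"grip": 0.45},{"offset": [-16,92,0],"twist": 0,"grip": 0.45},{"offset": [-21,123,0],"twist": 0,"grip": 0.45},{"offset": [-26,152.5,0],"twist": 0,"grip": 0.45}])

```text
time: 24.1
tool_pos: [0.5325, 0.1231, 0.2968]
tool_rot: [-0.003, 0.063, 0.998, -0.0]
contact_force: [0.1, -0.0, 0.1]
gripper_width: 0.668
```

play_rows(increments=[{"offset": [-6,35,0],"twist": 0,"grip": 0.45},{"offset": [-13,75,0],"twist": 0,"grip": 0.45},{"offset": [-19,110,0],"twist": 0,"grip": 0.45},{"offset": [-23,137,0],"twist": 0,"grip": 0.45},{"offset": [-26,153.5,0],"twist": 0,"grip": 0.45}])

```text
time: 24.52
tool_pos: [0.5777, 0.273, 0.2964]
tool_rot: [-0.002, 0.062, 0.998, -0.001]
contact_force: [-1.5, 0.4, -1.5]
gripper_width: 0.667
```

play_rows(increments=[{"offset": [0,0,20],"twist": 0,"grip": 0.45},{"offset": [0,0,50],"twist": 0,"grip": 0.45},{"offset": [0,0,75],"twist": 0,"grip": 0.45},{"offset": [0,0,95],"twist": 0,"grip": 0.45},{"offset": [0,0,100],"twist": 0,"grip": 0.45}])

```text
time: 24.93
tool_pos: [0.5751, 0.2695, 0.192]
tool_rot: [-0.006, 0.063, 0.998, -0.002]
contact_force: [-0.5, -0.3, -1.0]
gripper_width: 0.671
```

play_rows(increments=[{"offset": [0,0,0],"twist": 0,"grip": 0.45},{"offset": [0,0,0],"twist": 0,"grip": 0.45},{"offset": [0,0,0],"twist": 0,"grip": 0.45},{"offset": [0,0,0],"twist": 0,"grip": 0.45}])

```text
time: 25.27
tool_pos: [0.5791, 0.2707, 0.202]
tool_rot: [0.001, 0.063, 0.998, 0.001]
contact_force: [0.1, -0.1, 0.1]
gripper_width: 0.669
```

Run:
```python
from h import *
plan([(578.6,271.4,178,82.8)])
```

```text
t 25.2667 at [579.1 270.7 202. ] yaw 82.79 grip 0.669 F [ 0.1 -0.1  0.1]
-> (578.6, 271.4, 178, 82.8) offset [np.float64(0.6), np.float64(0.6), np.float64(24.0)] twist -0.0 dist 24
```

play_rows(increments=[{"offset": [0.5,0.5,7],"twist": 0,"grip": 0.45},{"offset": [0.5,0.5,14],"twist": 0,"grip": 0.45},{"offset": [0.5,0.5,20],"twist": 0,"grip": 0.45},{"offset": [0.5,0.5,23],"twist": 0,"grip": 0.45},{"offset": [0.5,0.5,24],"twist": 0,"grip": 0.45}])

```text
time: 25.68
tool_pos: [0.5777, 0.271, 0.1761]
tool_rot: [-0.001, 0.063, 0.998, -0.0]
contact_force: [-5.3, -1.7, 9.1]
gripper_width: 0.669
```

play_rows(increments=[{"offset": [0,0,1],"twist": 0,"grip": 0.45},{"offset": [0,0,1.5],"twist": 0,"grip": 0.45},{"offset": [0,0,1.5],"twist": 0,"grip": 0.45},{"offset": [0,0,1.5],"twist": 0,"grip": 0.45}])

```text
time: 26.02
tool_pos: [0.5779, 0.2712, 0.1761]
tool_rot: [-0.001, 0.063, 0.998, -0.0]
contact_force: [-5.4, -2.5, 10.8]
gripper_width: 0.666
```

play_rows(increments=[{"offset": [0,0,0.5],"twist": 0,"grip": 0.45},{"offset": [0,0,0.8],"twist": 0,"grip": 0.45},{"offset": [0,0,0.8],"twist": 0,"grip": 0.45},{"offset": [0,0,0.8],"twist": 0,"grip": 0.45}])

```text
time: 26.35
tool_pos: [0.5781, 0.2712, 0.1761]
tool_rot: [-0.001, 0.063, 0.998, -0.0]
contact_force: [-8.0, -3.5, 14.9]
gripper_width: 0.67
```

play_rows(increments=[{"offset": [0,0,-1.5],"twist": 0,"grip": 0.45},{"offset": [0,0,-2],"twist": 0,"grip": 0.66},{"offset": [0,0,-2],"twist": 0,"grip": 0.8},{"offset": [0,0,-2],"twist": 0,"grip": 0.95},{"offset": [0,0,-2],"twist": 0,"grip": 1}])

```text
time: 26.77
tool_pos: [0.5777, 0.271, 0.1751]
tool_rot: [-0.0, 0.063, 0.998, -0.0]
contact_force: [0.3, -0.2, 0.1]
gripper_width: 1.003
```

play_rows(increments=[{"offset": [0,0,-5],"twist": 0,"grip": 1},{"offset": [0,0,-25],"twist": 0,"grip": 1},{"offset": [0,0,-60],"twist": 0,"grip": 1},{"offset": [0,0,-100],"twist": 0,"grip": 1},{"offset": [0,0,-140],"twist": 0,"grip": 1}])

```text
time: 27.18
tool_pos: [0.5774, 0.2709, 0.3164]
tool_rot: [-0.001, 0.063, 0.998, -0.0]
contact_force: [1.4, 0.1, 0.4]
gripper_width: 1.001
```

play_rows(increments=[{"offset": [0,-40,-40],"twist": 0,"grip": 1},{"offset": [0,-80,-60],"twist": 0,"grip": 1},{"offset": [0,-110,-80],"twist": 0,"grip": 1},{"offset": [0,-110,-80],"twist": 0,"grip": 1},{"offset": [0,-110,-80],"twist": 0,"grip": 1}])

```text
time: 27.6
tool_pos: [0.5645, 0.16, 0.3992]
tool_rot: [0.003, 0.064, 0.998, 0.0]
contact_force: [0.6, 0.3, 0.2]
gripper_width: 1.0
```

play_rows(increments=[{"offset": [0,0,0],"twist": 0,"grip": 1},{"offset": [0,0,0],"twist": 0,"grip": 1},{"offset": [0,0,0],"twist": 0,"grip": 1}])

```text
time: 27.85
tool_pos: [0.5638, 0.163, 0.3935]
tool_rot: [-0.002, 0.062, 0.998, -0.0]
contact_force: [0.1, 0.2, 0.3]
gripper_width: 1.0
```

Run:
```python
from h import *
cal=manip.get_calibration("wrist"); im=manip.grab_frame("wrist"); cv2.imwrite("pics/w10.png",im)
for q in ["coaster","slab","squat_jar"]: print(q,find(q,"wrist",cal=cal))
plan([(437,-66,330,82.8)])
c=px("wrist",[.578,.2714,.014],cal); print(c)
```

```text
coaster [(0.97, [0.5779, 0.2685, -0.001])]
slab []
squat_jar [(0.58, [0.6517, 0.0573, 0.003])]
t 28.05 at [564.  162.7 394.5] yaw 82.86 grip 1.001 F [-0.4 -0.3 -0.5]
-> (437, -66, 330, 82.8) offset [np.float64(97.6), np.float64(-242.7), np.float64(64.5)] twist 0.001 dist 269
[391.36295262 183.8102496 ]
```

View pics/w10.png

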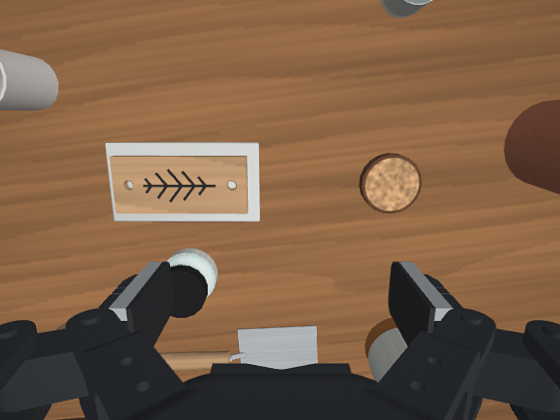

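The coaster is at (391,183), where predicted, and the slab's left end is at (259,143)–(260,221). Checking the gap, then going to the pot.

Run:
```python
from h import *
cal=manip.get_calibration("wrist"); im=cv2.imread("pics/w10.png")
a,b=[ray("wrist",q,.01,cal)[:2]*1000 for q in [(259,143),(260,221)]]
e=(b-a)/np.linalg.norm(b-a); n=np.array([-e[1],e[0]]); m=(a+b)/2
hsv=cv2.cvtColor(im,cv2.COLOR_BGR2HSV)[145:222,350:432]; print(hsv[38,40],hsv[38,12],hsv[5,5])
g=(hsv[...,2].astype(int)<110).astype(np.uint8); y,x=np.nonzero(g); 
C=ray("wrist",(390.5,183),.014,cal)[:2]*1000
print(a,b,np.linalg.norm(b-a),"coaster",C,"rel",(C-m)@e,"gap",(C-m)@n-30, "dark bbox",x.min()+350,x.max()+350,y.min()+145,y.max()+145)
```

```text
[ 15 111 204] [ 11 126  85] [ 14 135 155]
[523.83159043 147.10800379] [602.01612416 137.15789303] 78.81513825402575 coaster [578.14173877 270.56088017] rel -1.1174144898851268 gap 99.32157190083782 dark bbox 359 421 153 212
```

play_rows(increments=[{"offset": [49,-121,32],"twist": 0,"grip": 1},{"offset": [49,-121,32],"twist": 0,"grip": 1},{"offset": [49,-121,32],"twist": 0,"grip": 1},{"offset": [49,-121,32],"twist": 0,"grip": 1},{"offset": [49,-121,32],"twist": 0,"grip": 1}])

```text
time: 28.47
tool_pos: [0.499, 0.0466, 0.3621]
tool_rot: [-0.001, 0.064, 0.998, -0.0]
contact_force: [0.9, -0.5, 0.1]
gripper_width: 1.001
```

play_rows(increments=[{"offset": [49,-121,32],"twist": 0,"grip": 1},{"offset": [49,-121,32],"twist": 0,"grip": 1},{"offset": [49,-121,32],"twist": 0,"grip": 1},{"offset": [49,-121,32],"twist": 0,"grip": 1},{"offset": [49,-121,32],"twist": 0,"grip": 1}])

```text
time: 28.88
tool_pos: [0.4361, -0.0668, 0.3313]
tool_rot: [-0.0, 0.064, 0.998, 0.0]
contact_force: [-0.1, 0.1, -0.4]
gripper_width: 1.001
```

play_rows(increments=[{"offset": [0,0,0],"twist": 0,"grip": 1},{"offset": [0,0,0],"twist": 0,"grip": 1},{"offset": [0,0,0],"twist": 0,"grip": 1}])

```text
time: 29.13
tool_pos: [0.4374, -0.0648, 0.3326]
tool_rot: [0.001, 0.062, 0.998, 0.0]
contact_force: [-0.0, -0.6, 0.2]
gripper_width: 1.001
```

Run:
```python
from h import *
cal=manip.get_calibration("wrist"); im=manip.grab_frame("wrist"); cv2.imwrite("pics/w11.png",im)
print("pot",find("pot","wrist",cal=cal),find("pot","wrist","boxes_of",cal=cal))
hsv=cv2.cvtColor(im,cv2.COLOR_BGR2HSV); m=((hsv[...,1]<50)&(hsv[...,2]>130)).astype(np.uint8)
u,v=np.round(px("wrist",[.438,-.066,.07],cal)).astype(int); k=np.zeros_like(m); k[max(0,v-90):v+90,max(0,u-90):u+90]=1
cs,_=cv2.findContours(m*k,0,2); ct=max(cs,key=cv2.contourArea); print((u,v),cv2.boundingRect(ct))
plan([])
```

```text
pot [(0.9, [0.4405, -0.0563, -0.0025])] [(0.89, [0.4499, -0.0561, 0.0362])]
(np.int64(278), np.int64(215)) (249, 166, 74, 86)
t 29.2833 at [437.  -65.1 332.1] yaw 82.89 grip 0.997 F [-0.1 -0.6 -0.2]
```

View pics/w11.png

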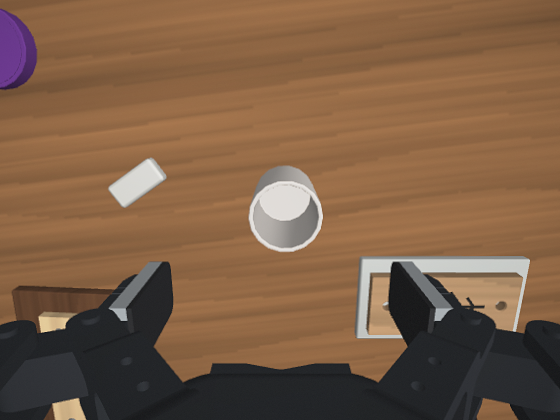

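The pot's rim is centred at (285,216), so it stands about 5 mm further left than estimated. The eraser (137,182) and the slab are clear.

Run:
```python
from h import *
cal=manip.get_calibration("wrist"); P=ray("wrist",(285.5,216.5),.07,cal)*1000; print(P); plan([(P[0],P[1],195,82.8)])
```

```text
[438.78040931 -61.56318819  70.        ]
t 29.2833 at [437.  -65.1 332.1] yaw 82.89 grip 0.997 F [-0.1 -0.6 -0.2]
-> (np.float64(438.78040931381946), np.float64(-61.56318819143496), 195, 82.8) offset [np.float64(-1.3), np.float64(3.7), np.float64(137.1)] twist 0.002 dist 137
```

play_rows(increments=[{"offset": [-1,4,35],"twist": 0,"grip": 1},{"offset": [-1,4,70],"twist": 0,"grip": 1},{"offset": [-1,4,100],"twist": 0,"grip": 1},{"offset": [-1,4,125],"twist": 0,"grip": 1},{"offset": [-1,4,137],"twist": 0,"grip": 1}])

```text
time: 29.7
tool_pos: [0.4365, -0.061, 0.191]
tool_rot: [-0.003, 0.062, 0.998, 0.001]
contact_force: [-0.1, 0.7, -0.3]
gripper_width: 1.001
```

play_rows(increments=[{"offset": [0,0,0],"twist": 0,"grip": 1},{"offset": [0,0,0],"twist": 0,"grip": 0.85},{"offset": [0,0,0],"twist": 0,"grip": 0.7},{"offset": [0,0,0],"twist": 0,"grip": 0.62},{"offset": [0,0,0],"twist": 0,"grip": 0.56}])

```text
time: 30.12
tool_pos: [0.4391, -0.0623, 0.1969]
tool_rot: [0.002, 0.063, 0.998, -0.0]
contact_force: [0.4, -0.0, 2.7]
gripper_width: 0.575
```

play_rows(increments=[{"offset": [0,0,0],"twist": 0,"grip": 0.5},{"offset": [0,0,0],"twist": 0,"grip": 0.4},{"offset": [0,0,0],"twist": 0,"grip": 0.35},{"offset": [0,0,0],"twist": 0,"grip": 0.35},{"offset": [0,0,0],"twist": 0,"grip": 0.35}])

```text
time: 30.53
tool_pos: [0.4391, -0.0623, 0.1969]
tool_rot: [0.002, 0.063, 0.998, -0.0]
contact_force: [-0.7, 0.5, 7.0]
gripper_width: 0.576
```

play_rows(increments=[{"offset": [0,0,-3],"twist": 0,"grip": 0.35},{"offset": [0,0,-12],"twist": 0,"grip": 0.35},{"offset": [0,0,-35],"twist": 0,"grip": 0.35},{"offset": [0,0,-65],"twist": 0,"grip": 0.35},{"offset": [0,0,-95],"twist": 0,"grip": 0.35}])

```text
time: 30.95
tool_pos: [0.4371, -0.0618, 0.2901]
tool_rot: [-0.001, 0.063, 0.998, 0.0]
contact_force: [0.3, -0.0, -1.7]
gripper_width: 0.576
```

play_rows(increments=[{"offset": [0,0,-20],"twist": 0,"grip": 0.35},{"offset": [0,0,-30],"twist": 0,"grip": 0.35},{"offset": [0,0,-30],"twist": 0,"grip": 0.35},{"offset": [0,0,-30],"twist": 0,"grip": 0.35}])

```text
time: 31.28
tool_pos: [0.4377, -0.062, 0.3193]
tool_rot: [-0.0, 0.063, 0.998, -0.0]
contact_force: [0.7, 0.2, -1.8]
gripper_width: 0.576
```

Run:
```python
from h import *
plan([(485,50,320,82.8),(531,161,320,82.8),(578.3,271.2,320,82.8)])
```

```text
t 31.2833 at [437.7 -62.  319.3] yaw 82.79 grip 0.576 F [ 0.7  0.2 -1.8]
-> (485, 50, 320, 82.8) offset [np.float64(-32.9), np.float64(117.0), np.float64(-0.7)] twist -0.0 dist 122
-> (531, 161, 320, 82.8) offset [np.float64(-31.7), np.float64(115.9), np.float64(-0.0)] twist -0.0 dist 120
-> (578.3, 271.2, 320, 82.8) offset [np.float64(-33.1), np.float64(115.3), np.float64(-0.0)] twist -0.0 dist 120
```

play_rows(increments=[{"offset": [-5,18,0],"twist": 0,"grip": 0.35},{"offset": [-11,40,0],"twist": 0,"grip": 0.35},{"offset": [-18,65,0],"twist": 0,"grip": 0.35},{"offset": [-25,90,0],"twist": 0,"grip": 0.35},{"offset": [-33,117,0],"twist": 0,"grip": 0.35}])

```text
time: 31.7
tool_pos: [0.4847, 0.0509, 0.3167]
tool_rot: [-0.003, 0.063, 0.998, -0.0]
contact_force: [1.0, -0.2, -2.2]
gripper_width: 0.573
```

play_rows(increments=[{"offset": [-7,24,0],"twist": 0,"grip": 0.35},{"offset": [-13,47,0],"twist": 0,"grip": 0.35},{"offset": [-19,70,0],"twist": 0,"grip": 0.35},{"offset": [-25,93,0],"twist": 0,"grip": 0.35},{"offset": [-32,116,0],"twist": 0,"grip": 0.35}])

```text
time: 32.12
tool_pos: [0.531, 0.162, 0.3163]
tool_rot: [-0.003, 0.063, 0.998, -0.001]
contact_force: [0.3, -0.3, -1.2]
gripper_width: 0.577
```

play_rows(increments=[{"offset": [-8,28,0],"twist": 0,"grip": 0.35},{"offset": [-16,56,0],"twist": 0,"grip": 0.35},{"offset": [-23,81,0],"twist": 0,"grip": 0.35},{"offset": [-29,101,0],"twist": 0,"grip": 0.35},{"offset": [-33,115,0],"twist": 0,"grip": 0.35}])

```text
time: 32.53
tool_pos: [0.5785, 0.2725, 0.316]
tool_rot: [-0.002, 0.062, 0.998, -0.001]
contact_force: [-0.5, 0.1, -1.1]
gripper_width: 0.573
```

play_rows(increments=[{"offset": [0,0,20],"twist": 0,"grip": 0.35},{"offset": [0,0,45],"twist": 0,"grip": 0.35},{"offset": [0,0,65],"twist": 0,"grip": 0.35},{"offset": [0,0,80],"twist": 0,"grip": 0.35},{"offset": [0,0,85],"twist": 0,"grip": 0.35}])

```text
time: 32.95
tool_pos: [0.5767, 0.2702, 0.2286]
tool_rot: [-0.004, 0.063, 0.998, -0.002]
contact_force: [-1.4, -0.0, -2.0]
gripper_width: 0.577
```

play_rows(increments=[{"offset": [0,0,0],"twist": 0,"grip": 0.35},{"offset": [0,0,0],"twist": 0,"grip": 0.35},{"offset": [0,0,0],"twist": 0,"grip": 0.35},{"offset": [0,0,0],"twist": 0,"grip": 0.35}])

```text
time: 33.28
tool_pos: [0.5796, 0.2711, 0.2366]
tool_rot: [0.001, 0.063, 0.998, 0.001]
contact_force: [0.5, 1.0, -1.4]
gripper_width: 0.572
```

Run:
```python
from h import *
plan([(578.2,271,214,82.8)])
```

```text
t 33.2833 at [579.6 271.1 236.6] yaw 82.79 grip 0.572 F [ 0.5  1.  -1.4]
-> (578.2, 271, 214, 82.8) offset [np.float64(1.3), np.float64(-0.3), np.float64(22.6)] twist -0.0 dist 23
```

Contact should come at about z 211.

play_rows(increments=[{"offset": [1,0,7],"twist": 0,"grip": 0.35},{"offset": [1,0,14],"twist": 0,"grip": 0.35},{"offset": [1,0,19],"twist": 0,"grip": 0.35},{"offset": [1,0,22],"twist": 0,"grip": 0.35},{"offset": [1,0,22.5],"twist": 0,"grip": 0.35}])

```text
time: 33.7
tool_pos: [0.5776, 0.271, 0.2113]
tool_rot: [-0.001, 0.063, 0.998, -0.0]
contact_force: [-0.8, -0.3, -0.9]
gripper_width: 0.572
```

play_rows(increments=[{"offset": [0,0,1],"twist": 0,"grip": 0.35},{"offset": [0,0,2],"twist": 0,"grip": 0.35},{"offset": [0,0,2.5],"twist": 0,"grip": 0.35},{"offset": [0,0,2.5],"twist": 0,"grip": 0.35}])

```text
time: 34.03
tool_pos: [0.5781, 0.2712, 0.211]
tool_rot: [0.0, 0.063, 0.998, -0.0]
contact_force: [-2.7, -1.9, 4.6]
gripper_width: 0.574
```

play_rows(increments=[{"offset": [0,0,0.5],"twist": 0,"grip": 0.35},{"offset": [0,0,1],"twist": 0,"grip": 0.35},{"offset": [0,0,1],"twist": 0,"grip": 0.35},{"offset": [0,0,1],"twist": 0,"grip": 0.35}])

```text
time: 34.37
tool_pos: [0.5782, 0.2712, 0.211]
tool_rot: [0.0, 0.063, 0.998, -0.0]
contact_force: [-6.0, -1.7, 10.2]
gripper_width: 0.578
```

play_rows(increments=[{"offset": [0,0,-1.5],"twist": 0,"grip": 0.35},{"offset": [0,0,-1.5],"twist": 0,"grip": 0.58},{"offset": [0,0,-1.5],"twist": 0,"grip": 0.72},{"offset": [0,0,-1.5],"twist": 0,"grip": 0.9},{"offset": [0,0,-1.5],"twist": 0,"grip": 1}])

```text
time: 34.78
tool_pos: [0.5779, 0.271, 0.21]
tool_rot: [-0.0, 0.063, 0.998, -0.0]
contact_force: [-0.2, 1.0, -0.2]
gripper_width: 0.968
```

play_rows(increments=[{"offset": [0,0,-5],"twist": 0,"grip": 1},{"offset": [0,0,-25],"twist": 0,"grip": 1},{"offset": [0,0,-60],"twist": 0,"grip": 1},{"offset": [0,0,-95],"twist": 0,"grip": 1},{"offset": [0,0,-130],"twist": 0,"grip": 1}])

```text
time: 35.2
tool_pos: [0.5776, 0.2709, 0.3414]
tool_rot: [-0.0, 0.063, 0.998, -0.0]
contact_force: [1.0, -0.3, 0.8]
gripper_width: 1.001
```

Run:
```python
from h import *
plan([(522,278,345,52.8),(466,285,345,22.8),(410,291,345,-7.2)])
cal=manip.get_calibration("wrist"); im=manip.grab_frame("wrist"); cv2.imwrite("pics/w12.png",im)
cv2.imwrite("pics/w12c.png",cv2.resize(im[120:330,160:420],(780,600))) if 0 else cv2.imwrite("pics/w12c.png",im)
```

```text
t 35.2 at [577.6 270.9 341.4] yaw 82.79 grip 1.001 F [ 1.  -0.3  0.8]
-> (522, 278, 345, 52.8) offset [np.float64(56.0), np.float64(0.0), np.float64(-3.6)] twist 0.523 dist 56
-> (466, 285, 345, 22.8) offset [np.float64(48.8), np.float64(-28.3), np.float64(-0.0)] twist 0.524 dist 56
-> (410, 291, 345, -7.2) offset [np.float64(27.2), np.float64(-49.3), np.float64(-0.0)] twist 0.524 dist 56
```

View pics/w12c.png

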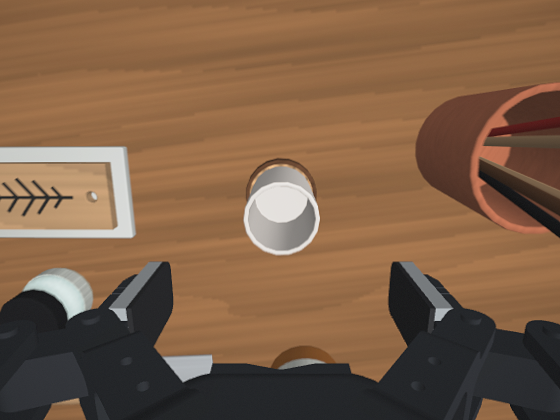

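The pot stands on the coaster, evenly inside its rim (rim at 281,218). The tall jar is last.

play_rows(increments=[{"offset": [20,0,-3],"twist": 0.1,"grip": 1},{"offset": [40,0,-3],"twist": 0.22,"grip": 1},{"offset": [56,0,-3],"twist": 0.34,"grip": 1},{"offset": [56,0,-3],"twist": 0.46,"grip": 1},{"offset": [56,0,-3],"twist": 0.523,"grip": 1}])

```text
time: 35.67
tool_pos: [0.5214, 0.2783, 0.3434]
tool_rot: [0.0, 0.321, 0.947, 0.0]
contact_force: [0.7, -0.1, 0.2]
gripper_width: 0.999
```

play_rows(increments=[{"offset": [49,-28,0],"twist": 0.12,"grip": 1},{"offset": [49,-28,0],"twist": 0.24,"grip": 1},{"offset": [49,-28,0],"twist": 0.36,"grip": 1},{"offset": [49,-28,0],"twist": 0.46,"grip": 1},{"offset": [49,-28,0],"twist": 0.524,"grip": 1}])

```text
time: 36.08
tool_pos: [0.4659, 0.2855, 0.3434]
tool_rot: [0.0, 0.555, 0.832, 0.0]
contact_force: [0.8, -0.6, -0.5]
gripper_width: 1.004
```

play_rows(increments=[{"offset": [27,-49,0],"twist": 0.12,"grip": 1},{"offset": [27,-49,0],"twist": 0.24,"grip": 1},{"offset": [27,-49,0],"twist": 0.36,"grip": 1},{"offset": [27,-49,0],"twist": 0.46,"grip": 1},{"offset": [27,-49,0],"twist": 0.524,"grip": 1}])

```text
time: 36.5
tool_pos: [0.4103, 0.2914, 0.3434]
tool_rot: [0.0, 0.752, 0.66, 0.0]
contact_force: [-0.8, 0.2, -0.8]
gripper_width: 0.997
```

play_rows(increments=[{"offset": [0,0,0],"twist": 0,"grip": 1},{"offset": [0,0,0],"twist": 0,"grip": 1},{"offset": [0,0,0],"twist": 0,"grip": 1}])

```text
time: 36.75
tool_pos: [0.4107, 0.2912, 0.3433]
tool_rot: [0.0, 0.75, 0.662, 0.0]
contact_force: [0.3, 0.5, 0.6]
gripper_width: 1.001
```

Run:
```python
from h import *
cal=manip.get_calibration("wrist"); im=manip.grab_frame("wrist"); cv2.imwrite("pics/w13.png",im)
print("jar",find("tall_jar","wrist",cal=cal))
g=cv2.cvtColor(im,cv2.COLOR_BGR2GRAY)
n,l,st,ce=cv2.connectedComponentsWithStats((g<70).astype(np.uint8))
for i in range(1,n):
    if st[i,4]>500: uv=st[i,:2]+st[i,2:4]/2; print(st[i],np.round(ce[i]),np.round(ray("wrist",uv,.095,cal)*1000,1))
print("expected cap",px("wrist",[.410,.291,.095],cal))
plan([])
```

```text
jar [(0.84, [0.4117, 0.2908, -0.0005])]
[ 397    0  139   49 2406] [460.  23.] [526.  390.2  95. ]
[ 251  188   57   58 2602] [279. 217.] [409.  292.8  95. ]
[    0   262   560   158 46976] [279. 368.] [398.2 203.9  95. ]
expected cap [281.37795028 219.47993459]
t 36.85 at [410.8 291.2 343.2] yaw -7.17 grip 0.999 F [-0.1 -0.1 -0.1]
```

The cap is at (279,217), giving (409,293), which agrees with the network.

play_rows(increments=[{"offset": [1,-2,35],"twist": 0,"grip": 1},{"offset": [1,-2,70],"twist": 0,"grip": 1},{"offset": [1,-2,100],"twist": 0,"grip": 1},{"offset": [1,-2,124],"twist": 0,"grip": 1},{"offset": [1,-2,133],"twist": 0,"grip": 1}])

```text
time: 37.27
tool_pos: [0.4072, 0.2916, 0.2059]
tool_rot: [-0.001, 0.75, 0.661, -0.004]
contact_force: [-0.9, 0.7, 0.0]
gripper_width: 1.002
```

play_rows(increments=[{"offset": [0,0,0],"twist": 0,"grip": 1},{"offset": [0,0,0],"twist": 0,"grip": 0.8},{"offset": [0,0,0],"twist": 0,"grip": 0.62},{"offset": [0,0,0],"twist": 0,"grip": 0.52},{"offset": [0,0,0],"twist": 0,"grip": 0.46}])

```text
time: 37.68
tool_pos: [0.4096, 0.2929, 0.2121]
tool_rot: [0.0, 0.75, 0.661, 0.002]
contact_force: [-0.4, 0.4, 4.8]
gripper_width: 0.472
```

play_rows(increments=[{"offset": [0,0,0],"twist": 0,"grip": 0.4},{"offset": [0,0,0],"twist": 0,"grip": 0.3},{"offset": [0,0,0],"twist": 0,"grip": 0.25},{"offset": [0,0,0],"twist": 0,"grip": 0.25},{"offset": [0,0,0],"twist": 0,"grip": 0.25}])

```text
time: 38.1
tool_pos: [0.4098, 0.2931, 0.2125]
tool_rot: [0.0, 0.75, 0.661, 0.002]
contact_force: [-1.3, -0.6, 6.7]
gripper_width: 0.448
```

play_rows(increments=[{"offset": [0,0,-3],"twist": 0,"grip": 0.25},{"offset": [0,0,-12],"twist": 0,"grip": 0.25},{"offset": [0,0,-35],"twist": 0,"grip": 0.25},{"offset": [0,0,-65],"twist": 0,"grip": 0.25},{"offset": [0,0,-95],"twist": 0,"grip": 0.25}])

```text
time: 38.52
tool_pos: [0.4082, 0.2921, 0.3057]
tool_rot: [-0.0, 0.75, 0.661, -0.001]
contact_force: [0.5, 0.7, -1.4]
gripper_width: 0.446
```

play_rows(increments=[{"offset": [0,0,-22],"twist": 0,"grip": 0.25},{"offset": [0,0,-35],"twist": 0,"grip": 0.25},{"offset": [0,0,-35],"twist": 0,"grip": 0.25},{"offset": [0,0,-35],"twist": 0,"grip": 0.25}])

```text
time: 38.85
tool_pos: [0.4087, 0.2924, 0.3403]
tool_rot: [0.0, 0.75, 0.661, 0.0]
contact_force: [-0.4, 0.2, -1.5]
gripper_width: 0.451
```

Run:
```python
from h import *
plan([(488,241,340,-7.2),(568.5,191.5,340,-7.2)])
```

```text
t 38.85 at [408.7 292.4 340.3] yaw -7.22 grip 0.451 F [-0.4  0.2 -1.5]
-> (488, 241, 340, -7.2) offset [np.float64(-41.1), np.float64(85.1), np.float64(0.3)] twist -0.0 dist 95
-> (568.5, 191.5, 340, -7.2) offset [np.float64(-39.0), np.float64(86.1), np.float64(-0.0)] twist -0.0 dist 95
```

play_rows(increments=[{"offset": [-7,14,0],"twist": 0,"grip": 0.25},{"offset": [-15,31,0],"twist": 0,"grip": 0.25},{"offset": [-24,49,0],"twist": 0,"grip": 0.25},{"offset": [-33,67,0],"twist": 0,"grip": 0.25},{"offset": [-41,85,0],"twist": 0,"grip": 0.25}])

```text
time: 39.27
tool_pos: [0.4879, 0.2403, 0.337]
tool_rot: [-0.001, 0.75, 0.661, -0.002]
contact_force: [-0.6, -0.1, -0.9]
gripper_width: 0.446
```

play_rows(increments=[{"offset": [-9,20,0],"twist": 0,"grip": 0.25},{"offset": [-18,40,0],"twist": 0,"grip": 0.25},{"offset": [-27,59,0],"twist": 0,"grip": 0.25},{"offset": [-34,75,0],"twist": 0,"grip": 0.25},{"offset": [-39,86,0],"twist": 0,"grip": 0.25}])

```text
time: 39.68
tool_pos: [0.5689, 0.1905, 0.3369]
tool_rot: [-0.001, 0.751, 0.661, -0.002]
contact_force: [-1.0, 0.1, -1.5]
gripper_width: 0.447
```

play_rows(increments=[{"offset": [0,0,0],"twist": 0,"grip": 0.25},{"offset": [0,0,10],"twist": 0,"grip": 0.25},{"offset": [0,0,30],"twist": 0,"grip": 0.25},{"offset": [0,0,42],"twist": 0,"grip": 0.25},{"offset": [0,0,45],"twist": 0,"grip": 0.25}])

```text
time: 40.1
tool_pos: [0.5663, 0.192, 0.2907]
tool_rot: [-0.002, 0.75, 0.662, -0.003]
contact_force: [0.6, -0.4, -1.7]
gripper_width: 0.449
```

play_rows(increments=[{"offset": [0,0,0],"twist": 0,"grip": 0.25},{"offset": [0,0,0],"twist": 0,"grip": 0.25},{"offset": [0,0,0],"twist": 0,"grip": 0.25},{"offset": [0,0,0],"twist": 0,"grip": 0.25}])

```text
time: 40.43
tool_pos: [0.5687, 0.1919, 0.2965]
tool_rot: [0.001, 0.75, 0.661, 0.001]
contact_force: [0.7, 0.0, -1.2]
gripper_width: 0.448
```

Run:
```python
from h import *
plan([(568.5,191.8,216,-7.2)])
```

```text
t 40.4333 at [568.7 191.9 296.5] yaw -7.21 grip 0.448 F [ 0.7  0.  -1.2]
-> (568.5, 191.8, 216, -7.2) offset [np.float64(-0.1), np.float64(-0.2), np.float64(80.5)] twist -0.0 dist 81
```

play_rows(increments=[{"offset": [0,0,12],"twist": 0,"grip": 0.25},{"offset": [0,0,28],"twist": 0,"grip": 0.25},{"offset": [0,0,44],"twist": 0,"grip": 0.25},{"offset": [0,0,57],"twist": 0,"grip": 0.25},{"offset": [0,0,65],"twist": 0,"grip": 0.25}])

```text
time: 40.85
tool_pos: [0.5677, 0.1915, 0.2278]
tool_rot: [-0.001, 0.75, 0.661, -0.001]
contact_force: [-0.7, -0.2, -0.9]
gripper_width: 0.45
```

play_rows(increments=[{"offset": [0,0,5],"twist": 0,"grip": 0.25},{"offset": [0,0,9],"twist": 0,"grip": 0.25},{"offset": [0,0,12],"twist": 0,"grip": 0.25},{"offset": [0,0,14],"twist": 0,"grip": 0.25},{"offset": [0,0,15],"twist": 0,"grip": 0.25}])

```text
time: 41.27
tool_pos: [0.5687, 0.1917, 0.2155]
tool_rot: [0.0, 0.75, 0.661, 0.0]
contact_force: [-0.0, 0.6, -2.0]
gripper_width: 0.445
```

play_rows(increments=[{"offset": [0,0,1],"twist": 0,"grip": 0.25},{"offset": [0,0,2],"twist": 0,"grip": 0.25},{"offset": [0,0,3],"twist": 0,"grip": 0.25},{"offset": [0,0,3],"twist": 0,"grip": 0.25},{"offset": [0,0,3],"twist": 0,"grip": 0.25}])

```text
time: 41.68
tool_pos: [0.5686, 0.1917, 0.2126]
tool_rot: [0.0, 0.75, 0.661, 0.0]
contact_force: [0.2, -0.6, 0.3]
gripper_width: 0.45
```

play_rows(increments=[{"offset": [0,0,0.5],"twist": 0,"grip": 0.25},{"offset": [0,0,1],"twist": 0,"grip": 0.25},{"offset": [0,0,1],"twist": 0,"grip": 0.25},{"offset": [0,0,1],"twist": 0,"grip": 0.25}])

```text
time: 42.02
tool_pos: [0.5688, 0.1918, 0.2126]
tool_rot: [0.0, 0.75, 0.661, 0.0]
contact_force: [-2.4, -0.1, 6.8]
gripper_width: 0.443
```

play_rows(increments=[{"offset": [0,0,-1],"twist": 0,"grip": 0.25},{"offset": [0,0,-1],"twist": 0,"grip": 0.46},{"offset": [0,0,-1],"twist": 0,"grip": 0.55},{"offset": [0,0,-1],"twist": 0,"grip": 0.7},{"offset": [0,0,-1],"twist": 0,"grip": 0.85}])

```text
time: 42.43
tool_pos: [0.5684, 0.1916, 0.212]
tool_rot: [-0.0, 0.75, 0.661, -0.0]
contact_force: [-0.2, 1.1, 0.1]
gripper_width: 0.813
```

play_rows(increments=[{"offset": [0,0,0],"twist": 0,"grip": 0.95},{"offset": [0,0,-15],"twist": 0,"grip": 0.95},{"offset": [0,0,-45],"twist": 0,"grip": 0.95},{"offset": [0,0,-80],"twist": 0,"grip": 0.95},{"offset": [0,0,-115],"twist": 0,"grip": 0.95}])

```text
time: 42.85
tool_pos: [0.568, 0.1916, 0.3274]
tool_rot: [-0.001, 0.75, 0.661, -0.001]
contact_force: [0.4, 0.3, 1.3]
gripper_width: 0.951
```

play_rows(increments=[{"offset": [0,-40,-35],"twist": 0,"grip": 0.95},{"offset": [0,-75,-65],"twist": 0,"grip": 0.95},{"offset": [30,-110,-65],"twist": 0,"grip": 0.95},{"offset": [60,-130,-65],"twist": 0,"grip": 0.95},{"offset": [90,-140,-65],"twist": 0,"grip": 0.95}])

```text
time: 43.27
tool_pos: [0.4389, 0.2989, 0.3943]
tool_rot: [0.0, 0.751, 0.661, 0.002]
contact_force: [1.2, -0.2, -0.4]
gripper_width: 0.946
```

play_rows(increments=[{"offset": [40,0,0],"twist": 0,"grip": 0.95},{"offset": [80,0,0],"twist": 0,"grip": 0.95},{"offset": [120,0,0],"twist": 0,"grip": 0.95},{"offset": [150,0,0],"twist": 0,"grip": 0.95},{"offset": [150,0,0],"twist": 0,"grip": 0.95}])

```text
time: 43.68
tool_pos: [0.4593, 0.4515, 0.3914]
tool_rot: [-0.001, 0.749, 0.663, 0.0]
contact_force: [-0.4, -0.8, 0.3]
gripper_width: 0.953
```

Run:
```python
from h import *
im=manip.grab_frame("top"); cv2.imwrite("pics/top2.png",im)
for q in "block slab coaster pot squat_jar tall_jar tape eraser".split(): print(q,find(q,"top"))
sd=manip.grab_frame("side"); cv2.imwrite("pics/side2.png",sd)
a=cv2.resize(im[100:290,90:330],(504,399)); b=cv2.resize(sd[80:330,130:330],(285,356)); b=cv2.copyMakeBorder(b,0,43,0,0,0)
cv2.imwrite("pics/final.png",np.hstack([a,b])); plan([])
```

```text
block [(0.82, [0.5577, 0.0645, 0.007])]
slab [(0.85, [0.5564, 0.066, 0.0013]), (0.54, [0.419, -0.1862, 0.0014])]
coaster [(0.85, [0.2971, -0.2704, 0.0023]), (0.53, [0.5789, 0.2725, 0.0046])]
pot [(0.72, [0.5772, 0.268, 0.0117])]
squat_jar [(0.93, [0.6561, 0.0539, 0.0018])]
tall_jar [(0.72, [0.5715, 0.192, -0.003])]
tape [(0.83, [0.7279, -0.0925, -0.0016])]
eraser [(0.52, [0.4181, -0.1833, -0.0014])]
t 44.1833 at [459.8 446.6 392.5] yaw -7.28 grip 0.951 F [-0.3 -0.2 -0.2]
```

View pics/final.png

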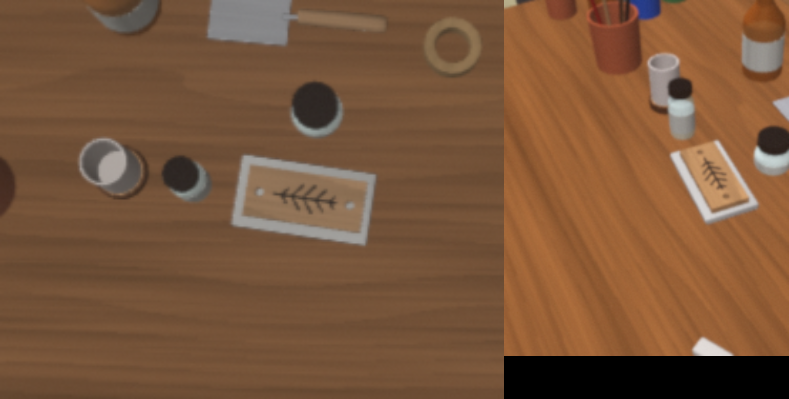

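All five things stand upright in place: block flat on the slab, squat jar behind its middle, tall jar between slab and coaster, and pot on the coaster. Tape and eraser are unmoved and the gripper is clear. Handing in.

```bash
python3 -c "
from plant import manip
print(manip.job_done())"
```

```text
the job is handed in; nothing more can be done
None
```

The bench is set up as asked, in the order asked, and I handed the job in at about 44 s of the 128 s allowed. The hand-in reports no verdict.

Last checks, from the wrist and top pictures:

| Thing | What the checks showed |
|---|---|
| Block | Lifted level off both pins. Flat on the slab, in line with it, about 2 mm right of its middle. |
| Squat jar | Behind the middle of the slab, with a gap of about 28 mm (wrist) to 31 mm (top). |
| Coaster | Clear of the slab's left end by about 99 mm, and about 1 mm off the slab's line. |
| Pot | Upright, evenly inside the coaster's rim. |
| Tall jar | Upright, about midway between coaster and slab. |
| Tape, eraser and purple look-alike | Network positions within about 4 mm of the start, which is their accuracy. None was touched. |

The wrist and top cameras disagreed by 2–3 mm along x. I went by the wrist camera for the placings. Where I read the wrist force, contact stayed at or below about 18 N in all.

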